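Nip up the glue press

ROBOT

A 6-joint arm with a two-finger parallel gripper is mounted at the origin on the work surface. World frame = base frame: x ahead of the robot, y to its left, z up, the work surface at z = 0. Lengths are in m, angles in rad, forces in N, time in s.
With the tool pointing down it reaches from about 0.375 to 0.975 m from the base axis. Payload 3.8 kg.
Tool frame: the origin (TCP) lies at the very end of the fingers, on their centre line; the grasp point (between the pads) lies bot.grip_point_offset behind it (bot.grip_point_offset is the distance from the TCP to the grasp point, in m); z points along the fingers, y is the line along which they close (so a half turn about z gives the same grasp; the last joint's range is limited). The gripper opens to 85 mm and grips with 20 to 120 N. Pads are 22 mm wide; open, the fingers measure 114 mm over their backs; the gripper's body (76 mm by 85 mm) begins 54 mm behind the grasp point. The pads swing forward as they close: fully open they stand 13 mm farther back than shut.
Start: joints at [-1.166, 0.264, 1.604, -0, 1.274, -0.037], TCP at [0.289, -0.61, 0.203] pointing down, gripper open.
Joint ranges: [-2.63, 2.63], [-0.94, 2.18], [0.31, 2.57], [-1.31, 4.45], [0, 2.66], [-2.55, 2.55]. Speed limits (rad/s): [2.57, 2.57, 3.14, 3.14, 3.14, 3.14].

INTERFACE

Orientations are given as a rotation vector (axis times angle).
In Python, from workcell import bot, vision gives the robot as it stands.
- The arm moves only by the tool play_rows, never from a script. Its argument "rows" is a list of rows, each an object of numbers: "dx", "dy", "dz": the shift along the tool's x, y, z as a fraction of full scale; "roll": the turn about the tool's z as a fraction of full scale; "fingers": the closure, from 0 (fully open) to 1 (shut). In form: [{"dx": .., "dy": .., "dz": .., "roll": .., "fingers": ..}, ...]. A call has 1 to 20 rows; each row shifts and turns the commanded pose from where the row before left it, along the tool's axes as they then stand; what a row does not reach is not made up. Full scale, the value 1, is 0.04 m for a shift and 4 degrees for a turn. A row lasts 1/12 s, in which the tool goes at most 41.7 mm and 7.16 degrees, less where a joint would pass 70% of its speed; a pose out of reach is approached as far as the arm can. A call with a number of a shift or a turn outside -1 to 1 is refused whole. A call with a gripper value outside its range is refused whole. The fingers move at their own pace and stop on an object; "grip_force" is the grip in N (left out, the last holds). Time passes only in rows, so rows that do not move let the fingers close. It gives the time, the measured TCP pose, the force and the opening at its end, in the units of the state.
- bot.read_state(): the state, without advancing time (a new reading comes with each control period).
- vision.read_camera(name): name is "scene" or "top"; returns a dict with "pixels" (400x640x3 uint8, red, green, blue), "depth" (400x640 float32, m along the optical axis (not along the pixel's ray), 0 where there is no reading), "fx", "fy", "cx", "cy" (pixels), "distortion" ([k1, k2, p1, p2, k3] as OpenCV has them; the pictures are not rectified), "R" (3x3) and "t" (3): a world point X has camera coordinates R X + t. Camera axes: x right, y down, z forward; pixel columns grow to the right and rows downward; lengths in m; the calibration is good to about 2 mm. A picture is of the moment at which its call begins.
- bot.finish_job(): hands the job in, once; it reports no verdict.
The state is a dict: "time": time; "q": joint angles; "joint_vel": joint speeds; "joint_torque": joint torques, N m; "tool_pos": TCP position; "tcp_rot": TCP orientation; "wrist_force": force on the tool from outside, world axes, zero at the start; "torque": the same for the moment, N m; "width": opening from 0.0 (shut) to 1.0 (fully open).
Only numpy, scipy, OpenCV 4.12 (cv2) and the standard library are available. Lean on these libraries where they do the work, as an engineer would, in place of code of your own. Each camera call takes 0.05 s, during which the arm holds its last target. There are 200 camera calls.

TASK

The glued-up neck blank is in the two-screw glue press: close the press on it. Wind both screws down, clockwise seen from above, by pushing the arms of each cross-handle round with a fingertip, until both pads are wound down tight on the caul (the pressing board lying on the blank), then draw clear. Nothing is to be picked up: do not shift or lift the blank or the caul, and leave the glue bottle, mug and mallet alone.

Things in the scene. Friction and masses are not known exactly. Their poses are not given: they have to be found in the camera images.
- press: Glue press bolted to the bench: plywood bed 170 x 500 x 45 mm, two steel posts, a wooden crossbeam 64 mm wide and 500 mm long whose top is 215 mm above the bench (nuts on the posts up to 231 mm, screw bushes on the beam up to 232 mm). Origin: centre of the bed's underside, on the bench; x across the beam, y along the beam towards the left screw, z up. The two upright screws stand 120 mm either side of the origin along y.
- left_hub (a point): Centre of the left cross-handle, on the screw's axis at the mid-height of the four arms (about 280 mm up; it sinks with the screw). Four round steel arms 12 mm thick stand out level from a hub 40 mm across and 32 mm high, at right angles to one another, each ending in a black ball 22 mm across centred 90 mm from the axis (101 mm overall). Nothing stands above the handles. The left screw is the one on the press's +y side.
- left_handle (a joint): Turn of the left handle (rad), growing clockwise from above, 8 mm down a turn. One arm points at the press's yaw minus this value (counter-clockwise positive), the others at quarter turns from it. Starts at 1.5 to 4.5; the pad meets the caul at about 7.1; firm stop, fully tight, at about 7.95. Stays where it is left. Needs 0.3 N m loose (5 N at 65 mm from the axis), 0.6 N m when tight.
- left_pad: Steel pad 48 mm across under the left screw, below the beam; it goes down with the screw and does not turn. From the touch on the caul its pressure rises by about 240 N per rad of the handle. Origin: centre of its flat underside, on the screw's axis.
- right_hub (a point): Centre of the right cross-handle, on the screw's axis at the mid-height of the four arms (about 280 mm up; it sinks with the screw). Four round steel arms 12 mm thick stand out level from a hub 40 mm across and 32 mm high, at right angles to one another, each ending in a black ball 22 mm across centred 90 mm from the axis (101 mm overall). Nothing stands above the handles. The right screw is the one on the press's -y side.
- right_handle (a joint): Turn of the right handle (rad), growing clockwise from above, 8 mm down a turn. One arm points at the press's yaw minus this value (counter-clockwise positive), the others at quarter turns from it. Starts at 1.5 to 4.5; the pad meets the caul at about 7.1; firm stop, fully tight, at about 7.95. Stays where it is left. Needs 0.3 N m loose (5 N at 65 mm from the axis), 0.6 N m when tight.
- right_pad: Steel pad 48 mm across under the right screw, below the beam; it goes down with the screw and does not turn. From the touch on the caul its pressure rises by about 240 N per rad of the handle. Origin: centre of its flat underside, on the screw's axis.
- caul: Pressing board (caul) of pale beech, faced below with cork that gives about 1 mm, 66 x 360 x 28 mm, lying loose on the blank under both pads. Origin: centre of its underside, 85 mm above the bench; y along its length.
- blank: Glued-up neck blank 70 x 340 x 40 mm of light, dark and brown wood layers, lying loose on the bed of the press. Origin: centre of its underside, 45 mm above the bench; y along its length.
- glue_mid (a point): Yellow glue bottle with an orange cap, 62 mm across, 170 mm tall, standing on the bench near the press. Point at half its height, 85 mm up; its z axis is the bottle's axis.
- mug_mid (a point): Steel mug, 76 mm across without its handle, 90 mm tall, standing on the bench near the press. Point at half its height, 45 mm up; its z axis is the mug's axis.
- mallet_mid (a point): Round wooden carver's mallet, 86 mm across, 197 mm tall, standing on its head with the handle up, on the bench near the press. Point on its axis 100 mm up; its z axis is the mallet's axis.

How it is judged:
At the end, for the whole second after the job is handed in: Both pads press on the caul with more than 50 N each (handle some 0.25 rad or more past the touch), handles at rest; caul and blank within 10 mm of where they lay; bottle, mug and mallet within 20 mm of where they stood (contact force between each of left_pad, right_pad and caul above 50 N and distance of each of caul, blank from where it was at the start of the episode below 0.01 m and velocity of joint left_handle between -0.1 and 0.1 rad/s and velocity of joint right_handle between -0.1 and 0.1 rad/s and distance of each of glue_mid, mug_mid, mallet_mid from where it was at the start of the episode below 0.02 m).
It fails at once if the caul or the blank is shifted or lifted by more than 10 mm (distance of any of caul, blank from where it was at the start of the episode above 0.01 m).
It fails at once if the bottle, mug or mallet is moved more than 20 mm, lifted or tipped (distance of any of glue_mid, mug_mid, mallet_mid from where it was at the start of the episode above 0.02 m or angle between any of glue_mid, mug_mid, mallet_mid's own z axis and vertical above 0.3 rad).
It also fails if it takes over 64 s, if anything falls off the work surface, if the arm or the gripper's body presses on something with over 40 N, if the wrist force passes 120 N, or if a joint passes its speed limit or range.

## Working session

There is one attempt and no reset: what is moved stays moved. The work goes in short steps, Python scripts to look and compute and a tool call to move; the robot and the scene stay as the last step left them, time stands still between calls to the robot, and variables do not carry over. Pictures are saved under pics/ and viewed, on a budget of 10 in all, crops included, one or two more only if the job needs it, and the job is handed in when it is done.

Besides the shell and the picture viewer there is one more tool, called as name([rows], argument=value, ...), one row to a line, values as JSON. play_rows: Moves the arm, as the interface text tells. Its arguments: {"type":"object","properties":{"rows":{"type":"array","items":{"type":"object","properties":{"dx":{"type":"number","minimum":-1,"maximum":1},"dy":{"type":"number","minimum":-1,"maximum":1},"dz":{"type":"number","minimum":-1,"maximum":1},"roll":{"type":"number","minimum":-1,"maximum":1},"fingers":{"type":"number"}}}},"grip_force":{"type":"number"}},"required":["rows"]}

```bash
mkdir -p pics; ls; cat > h.py <<'E'
from workcell import bot, vision
import numpy as np, cv2
def shot(name, fn=None):
    c=vision.read_camera(name)
    if fn: cv2.imwrite('pics/'+fn, c['pixels'][:,:,::-1])
    return c
def K(c): return np.array([[c['fx'],0,c['cx']],[0,c['fy'],c['cy']],[0,0,1.]])
def cloud(c):
    h,w=c['depth'].shape; v,u=np.mgrid[:h,:w]
    p=cv2.undistortPoints(np.stack([u,v],-1).reshape(-1,1,2).astype(np.float64),K(c),np.array(c['distortion'])).reshape(h,w,2)
    d=c['depth']; X=np.dstack([p*d[...,None],d])
    return (X-np.array(c['t']))@np.array(c['R'])
def proj(c,P):
    r,_=cv2.Rodrigues(np.array(c['R'])); return cv2.projectPoints(np.array(P,float).reshape(-1,1,3),r,np.array(c['t'],float),K(c),np.array(c['distortion']))[0].reshape(-1,2)
E
python3 - <<'E'
from h import *
for n in('top','scene'):
    c=shot(n,n+'0.png'); X=cloud(c); np.savez('pics/%s0.npz'%n,X=X,px=c['pixels'],d=c['depth'])
    print(n,-np.array(c['R']).T@np.array(c['t']), c['fx'])
print(bot.read_state())
E
```

```text
pics
top [0.41619205 0.03139494 1.1483014 ] 504.94441748243673
scene [ 1.01715984 -0.12959948  0.81083192] 412.86789766022395
{'time': 0.1, 'q': array([-1.16589168e+00,  2.64703600e-01,  1.60524626e+00,  5.71811268e-06,
        1.27370282e+00, -3.68858817e-02]), 'joint_vel': array([-8.23231468e-04,  4.02571243e-04, -2.96189476e-03, -7.96124733e-04,
        6.81335083e-05, -7.59024142e-04]), 'joint_torque': array([ 4.56098969e-04, -5.16707683e+01, -3.68588841e+01,  6.23532458e-06,
        6.30921437e-03,  3.52873144e-06]), 'tool_pos': array([ 0.28832567, -0.60952176,  0.20146445]), 'tcp_rot': array([-3.06328076e+00, -6.87886530e-01,  5.83258988e-04]), 'wrist_force': array([-0.87499853,  0.22621559,  0.33637314]), 'torque': array([ 0.04166646, -0.03413152, -0.01007365]), 'width': 0.9998235059096208}
```

View pics/top0.png

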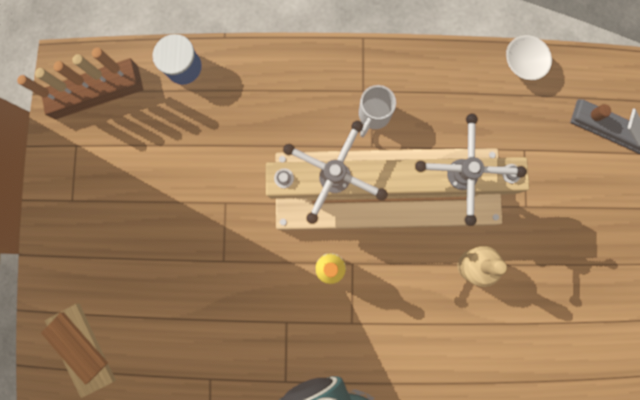

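View pics/scene0.png

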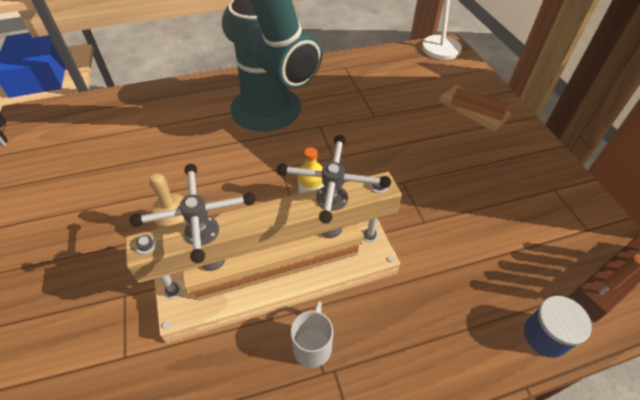

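The top view shows the left cross at about (336,172), with balls at (357,127), (289,149), (312,218) and (382,195). The right cross is at about (473,168), with balls at (472,119), (420,166), (470,220) and (521,172). The bottle (331,268) and mallet (483,266) are on the robot side, and the mug (378,105) is behind the left screw.

```bash
cat > meas.py <<'E'
from h import *
def balls(c,X,zr=(0.24,0.32)):
    px=c['pixels'].astype(int); m=((px.max(2)<75)&(X[...,2]>zr[0])&(X[...,2]<zr[1])).astype(np.uint8)
    n,l,s,ce=cv2.connectedComponentsWithStats(m)
    out=[]
    for i in range(1,n):
        if s[i,4]>=25:
            P=X[l==i]; out.append((ce[i].round(1),s[i,4],np.median(P,0).round(4),P[:,2].max().round(4)))
    return out
def ray(c,uv,z):
    p=cv2.undistortPoints(np.array(uv,float).reshape(1,1,2),K(c),np.array(c['distortion'])).ravel()
    R=np.array(c['R']);C=-R.T@np.array(c['t']); d=R.T@np.array([*p,1]); return C+d*(z-C[2])/d[2]
E
python3 - <<'E'
from meas import *
for n in('top','scene'):
    c=shot(n);X=cloud(c)
    print(n)
    for b in balls(c,X): print(b)
    if n=='top':
        m=(X[...,2]>0.27)&(X[...,2]<0.31)
        k,l,s,ce=cv2.connectedComponentsWithStats(m.astype(np.uint8))
        for i in range(1,k):
            if s[i,4]>30: print('cc',s[i],X[l==i].mean(0),np.percentile(X[l==i][:,2],[5,50,95]))
        for nm,uv,z in(('bottle',(331,268),.17),('mallet',(490,266),.19),('mug',(378,99),.09)):
            u,v=uv; print(nm,ray(c,uv,z),X[v,u])
        # beam direction
        m=(X[...,2]>0.208)&(X[...,2]<0.221)
        print(cv2.minAreaRect(X[m][:,:2].astype(np.float32)))
E
```

```text
top
cc [ 415  113  112  113 1869] [ 0.56821719 -0.20595193  0.28662719] [0.27955703 0.28516066 0.29690749]
cc [ 283  120  105  105 1864] [0.55917244 0.03192578 0.28648783] [0.28011661 0.28485122 0.29658649]
cc [284 381  65  19 772] [0.18568053 0.05219993 0.28959294] [0.27312194 0.28931443 0.30663784]
bottle [0.39091873 0.03663644 0.17      ] [0.39100336 0.03661889 0.17327604]
mallet [ 0.39779867 -0.2670507   0.19      ] [ 0.39770452 -0.26857836  0.18509472]
mug [ 0.75285393 -0.05992687  0.09      ] [ 0.77967268 -0.06720163  0.00569488]
((0.3982049226760864, -0.09516659379005432), (0.3992411196231842, 0.499663382768631), 2.2946650981903076)
scene
(array([252.9,  41. ]), np.int32(1604), array([ 0.0776, -0.0219,  0.2785]), np.float64(0.3173))
(array([301.3,  59.9]), np.int32(650), array([0.1879, 0.0715, 0.2677]), np.float64(0.2985))
(array([  1.7, 119.9]), np.int32(51), array([ 0.27  , -0.5427,  0.2983]), np.float64(0.3098))
(array([  2.2, 135.5]), np.int32(26), array([ 0.2713, -0.5593,  0.2651]), np.float64(0.2774))
(array([339.1, 138.7]), np.int32(68), array([0.4834, 0.0677, 0.2848]),
[... 160 characters left out ...]
[ 0.5282, -0.0528,  0.2836]), np.float64(0.2886))
(array([326. , 179.8]), np.int32(62), array([0.572 , 0.0144, 0.2834]), np.float64(0.2925))
(array([384.2, 182. ]), np.int32(89), array([0.6056, 0.1089, 0.2834]), np.float64(0.2887))
(array([248.9, 198. ]), np.int32(99), array([ 0.5782, -0.1185,  0.2851]), np.float64(0.2889))
(array([325. , 216.4]), np.int32(98), array([ 0.6481, -0.0094,  0.2844]), np.float64(0.288))
(array([186.9, 216.6]), np.int32(38), array([ 0.5864, -0.2199,  0.2837]), np.float64(0.2913))
(array([135.2, 220. ]), np.int32(126), array([ 0.573 , -0.2985,  0.2848]), np.float64(0.29))
(array([197. , 255.5]), np.int32(129), array([ 0.6649, -0.2111,  0.2851]), np.float64(0.2908))
```

```bash
python3 - <<'E'
from meas import *
c=shot('top');X=cloud(c);px=c['pixels'].astype(int)
print(bot.grip_point_offset)
v,u=np.mgrid[:400,:640]
m=((px.max(2)<95)&(X[...,2]>.255)&(v<240)).astype(np.uint8)
n,l,s,ce=cv2.connectedComponentsWithStats(m)
P=[]
for i in range(1,n):
    if s[i,4]>8:
        p=ray(c,ce[i],.282); P.append(p[:2]); print(ce[i].round(1),s[i,4],p.round(4))
P=np.array(P)
for h in((.561,.03),(.568,-.207)):
    d=np.linalg.norm(P-h,axis=1); Q=P[(d>.07)&(d<.115)]
    ctr=Q.mean(0); a=np.degrees(np.arctan2(*(Q-ctr).T[::-1])); print(len(Q),ctr,a.round(1),np.linalg.norm(Q-ctr,axis=1).round(3))
E
```

```text
0.0187
[471.5 118.2] 65 [ 0.66   -0.2103  0.282 ]
[357.6 125.7] 56 [ 0.6425 -0.0075  0.282 ]
[289.  149.1] 38 [0.5991 0.1124 0.282 ]
[421.4 166.8] 31 [ 0.5708 -0.1192  0.282 ]
[521.2 171.7] 60 [ 0.5652 -0.2979  0.282 ]
[382.5 195.2] 45 [ 0.5199 -0.0513  0.282 ]
[470.4 220. ] 78 [ 0.4787 -0.2045  0.282 ]
3 [0.58716912 0.01787112] [ -24.6   82.8 -134.2] [0.061 0.095 0.096]
4 [ 0.56868489 -0.20796276] [ -1.5  88.6 -92.2 177.8] [0.091 0.089 0.09  0.09 ]
```

play_rows([
  {"dz":-1,"roll":-1,"fingers":1},
  {"dz":-1,"roll":-1,"fingers":1},
  {"dz":-1,"roll":-1,"fingers":1},
  {"dz":-1,"roll":-1,"fingers":1},
  {"roll":-1,"fingers":1},
  {"roll":-1,"fingers":1},
  {"roll":-1,"fingers":1},
  {"roll":-1,"fingers":1},
  {"roll":-1,"fingers":1},
  {"roll":-1,"fingers":1},
  {"roll":-1,"fingers":1},
  {"roll":-1,"fingers":1},
  {"roll":-1,"fingers":1},
  {"roll":-1,"fingers":1},
  {"roll":-1,"fingers":1},
  {"roll":-1,"fingers":1},
  {"roll":-0.17,"fingers":1},
  {"fingers":1},
])

```text
validation failed for argument at $.ro...
```

play_rows([
  {"dx":0,"dy":0,"dz":-1,"roll":-1,"fingers":1},
  {"dx":0,"dy":0,"dz":-1,"roll":-1,"fingers":1},
  {"dx":0,"dy":0,"dz":-1,"roll":-1,"fingers":1},
  {"dx":0,"dy":0,"dz":-1,"roll":-1,"fingers":1},
  {"dx":0,"dy":0,"dz":0,"roll":-1,"fingers":1},
  {"dx":0,"dy":0,"dz":0,"roll":-1,"fingers":1},
  {"dx":0,"dy":0,"dz":0,"roll":-1,"fingers":1},
  {"dx":0,"dy":0,"dz":0,"roll":-1,"fingers":1},
  {"dx":0,"dy":0,"dz":0,"roll":-1,"fingers":1},
  {"dx":0,"dy":0,"dz":0,"roll":-1,"fingers":1},
  {"dx":0,"dy":0,"dz":0,"roll":-1,"fingers":1},
  {"dx":0,"dy":0,"dz":0,"roll":-1,"fingers":1},
  {"dx":0,"dy":0,"dz":0,"roll":-1,"fingers":1},
  {"dx":0,"dy":0,"dz":0,"roll":-1,"fingers":1},
  {"dx":0,"dy":0,"dz":0,"roll":-1,"fingers":1},
  {"dx":0,"dy":0,"dz":0,"roll":-1,"fingers":1},
  {"dx":0,"dy":0,"dz":0,"roll":-0.2,"fingers":1},
])

```text
time: 1.67
tool_pos: [0.2886, -0.6101, 0.3625]
tcp_rot: [-2.217, -2.226, -0.0]
wrist_force: [0.1, 0.0, -1.1]
width: 0.002
```

play_rows([
  {"dx":0.56,"dy":0.375,"dz":0,"roll":0,"fingers":1},
  {"dx":0.56,"dy":0.375,"dz":0,"roll":0,"fingers":1},
  {"dx":0.56,"dy":0.375,"dz":0,"roll":0,"fingers":1},
  {"dx":0.56,"dy":0.375,"dz":0,"roll":0,"fingers":1},
  {"dx":0.56,"dy":0.375,"dz":0,"roll":0,"fingers":1},
  {"dx":0.56,"dy":0.375,"dz":0,"roll":0,"fingers":1},
  {"dx":0.56,"dy":0.375,"dz":0,"roll":0,"fingers":1},
  {"dx":0.56,"dy":0.375,"dz":0,"roll":0,"fingers":1},
  {"dx":0.56,"dy":0.375,"dz":0,"roll":0,"fingers":1},
  {"dx":0.56,"dy":0.375,"dz":0,"roll":0,"fingers":1},
  {"dx":0.56,"dy":0.375,"dz":0,"roll":0,"fingers":1},
  {"dx":0.56,"dy":0.375,"dz":0,"roll":0,"fingers":1},
  {"dx":0.56,"dy":0.375,"dz":0,"roll":0,"fingers":1},
  {"dx":0.56,"dy":0.375,"dz":0,"roll":0,"fingers":1},
  {"dx":0.56,"dy":0.375,"dz":0,"roll":0,"fingers":1},
  {"dx":0.56,"dy":0.375,"dz":0,"roll":0,"fingers":1},
  {"dx":0,"dy":0,"dz":0,"roll":0,"fingers":1},
])

```text
time: 3.08
tool_pos: [0.53, -0.2474, 0.3626]
tcp_rot: [-2.216, -2.226, -0.004]
wrist_force: [-0.3, -0.7, -0.1]
width: -0.005
```

play_rows([
  {"dx":0,"dy":0,"dz":0.65,"roll":0,"fingers":1},
  {"dx":0,"dy":0,"dz":0.65,"roll":0,"fingers":1},
  {"dx":0,"dy":0,"dz":0.65,"roll":0,"fingers":1},
  {"dx":0,"dy":0,"dz":0.65,"roll":0,"fingers":1},
  {"dx":0,"dy":0,"dz":0,"roll":0,"fingers":1},
  {"dx":0.167,"dy":-0.143,"dz":0,"roll":0,"fingers":1},
  {"dx":0.188,"dy":-0.115,"dz":0,"roll":0,"fingers":1},
  {"dx":0.203,"dy":-0.084,"dz":0,"roll":0,"fingers":1},
  {"dx":0.214,"dy":-0.051,"dz":0,"roll":0,"fingers":1},
  {"dx":0.219,"dy":-0.017,"dz":0,"roll":0,"fingers":1},
  {"dx":0.219,"dy":0.017,"dz":0,"roll":0,"fingers":1},
  {"dx":0.214,"dy":0.051,"dz":0,"roll":0,"fingers":1},
  {"dx":0.203,"dy":0.084,"dz":0,"roll":0,"fingers":1},
  {"dx":0.188,"dy":0.115,"dz":0,"roll":0,"fingers":1},
  {"dx":0.167,"dy":0.143,"dz":0,"roll":0,"fingers":1},
])

```text
time: 4.33
tool_pos: [0.5283, -0.171, 0.2587]
tcp_rot: [2.219, 2.224, 0.0]
wrist_force: [0.3, 0.0, 0.1]
width: 0.004
```

```bash
python3 - <<'E'
from h import *
c=shot('scene','s1.png'); print(bot.read_state()['wrist_force'])
E
```

```text
[1.40597641 0.69471055 0.54125545]
```

View pics/s1.png

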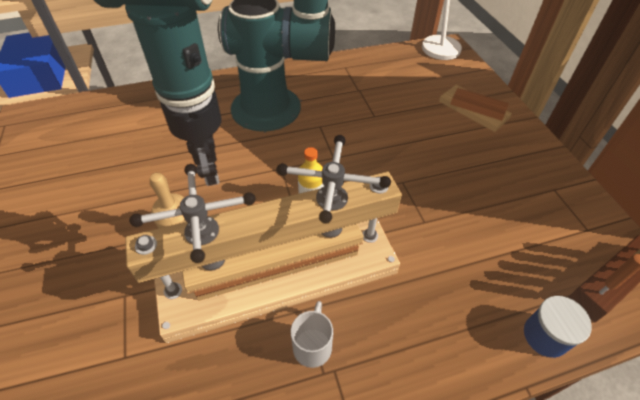

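The picture shows the finger at about (212,180), between the arms ending at (190,168) and (249,198). The right cross looks much as it did at the start, so I'll measure its angle.

```bash
cat > ang.py <<'E'
from meas import *
H={'L':np.array([.5595,.0306]),'R':np.array([.5687,-.208])}
def angles(which,cam='scene'):
    c=shot(cam);X=cloud(c);px=c['pixels'].astype(int)
    m=((px.max(2)<85)&(X[...,2]>.255)&(X[...,2]<.30)).astype(np.uint8)
    n,l,s,ce=cv2.connectedComponentsWithStats(m)
    for i in range(1,n):
        if s[i,4]<12: continue
        P=ray(c,ce[i],.281)[:2]-H[which]; r=np.hypot(*P)
        if .078<r<.102: print(which,cam,'ball ang %.1f r %.3f ztop %.4f'%(np.degrees(np.arctan2(P[1],P[0])),r,np.percentile(X[l==i][:,2],90)))
E
python3 - <<'E'
from ang import *
angles('R');angles('R','top');angles('L')
E
```

```text
R scene ball ang 178.2 r 0.089 ztop 0.2878
R scene ball ang 85.9 r 0.089 ztop 0.2881
R scene ball ang -89.3 r 0.091 ztop 0.2875
R scene ball ang -2.4 r 0.094 ztop 0.2883
R top ball ang 179.6 r 0.093 ztop 0.2890
L scene ball ang 154.5 r 0.088 ztop 0.2872
L scene ball ang -111.5 r 0.089 ztop 0.2872
L scene ball ang 60.8 r 0.090 ztop 0.2869
L scene ball ang -24.6 r 0.095 ztop 0.2869
```

play_rows([
  {"dx":0.143,"dy":0.167,"dz":0,"roll":0,"fingers":1},
  {"dx":0.115,"dy":0.188,"dz":0,"roll":0,"fingers":1},
  {"dx":0.084,"dy":0.203,"dz":0,"roll":0,"fingers":1},
  {"dx":0.051,"dy":0.214,"dz":0,"roll":0,"fingers":1},
  {"dx":0.017,"dy":0.219,"dz":0,"roll":0,"fingers":1},
])

```text
time: 4.95
tool_pos: [0.5684, -0.1552, 0.2587]
tcp_rot: [2.219, 2.224, 0.0]
wrist_force: [-0.1, 1.0, 0.4]
width: -0.003
```

```bash
python3 - <<'E'
from ang import *
s=bot.read_state();print(s['tool_pos'],s['wrist_force'])
angles('R');angles('R','top')
E
```

```text
[ 0.56840143 -0.15516066  0.25866145] [-0.07238111  0.96539155  0.43187404]
R scene ball ang 178.8 r 0.089 ztop 0.2879
R scene ball ang 85.9 r 0.089 ztop 0.2880
R scene ball ang -89.3 r 0.092 ztop 0.2875
R scene ball ang -2.3 r 0.094 ztop 0.2886
R top ball ang -92.2 r 0.090 ztop 0.2898
R top ball ang 178.3 r 0.091 ztop 0.2904
```

```bash
python3 - <<'E'
from h import *
a=shot('scene');b=shot('top')
T=bot.read_state()['tool_pos']
P=[T,[.5687,-.208,.28],[.5595,.0306,.28]]
im=[]
for c,(x,y) in((a,(100,80)),(b,(370,70))):
    p=c['pixels'][:,:,::-1].copy()
    for q in proj(c,P): cv2.drawMarker(p,tuple(int(t) for t in q.round()),(255,0,255),0,6)
    im.append(cv2.resize(p[y:y+200,x:x+200],(400,400),interpolation=cv2.INTER_CUBIC))
cv2.imwrite('pics/s2.png',np.hstack(im))
E
```

```text
(no output)
```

View pics/s2.png

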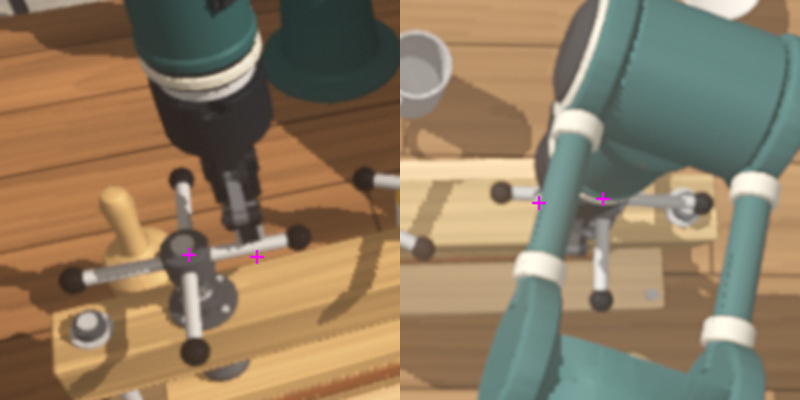

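The view shows the finger ending just behind the arm at crop (245,235), with no clear sign that it pushed. I'll check the fingertip position from depth.

```bash
python3 - <<'E'
from h import *
c=shot('scene');X=cloud(c)
for v in range(170,212,3):
    print(v,[tuple((X[v,u]*1000).astype(int)) for u in (215,221,226,231)],c['pixels'][v,221])
E
```

```text
170 [(np.int64(607), np.int64(-156), np.int64(394)), (np.int64(608), np.int64(-148), np.int64(392)), (np.int64(585), np.int64(-143), np.int64(367)), (np.int64(233), np.int64(-141), np.int64(1))] [58 50 47]
173 [(np.int64(609), np.int64(-157), np.int64(390)), (np.int64(606), np.int64(-150), np.int64(384)), (np.int64(584), np.int64(-144), np.int64(360)), (np.int64(240), np.int64(-143), np.int64(-2))] [61 53 49]
176 [(np.int64(615), np.int64(-158), np.int64(390)), (np.int64(583), np.int64(-152), np.int64(354)), (np.int64(584), np.int64(-145), np.int64(353)), (np.int64(251), np.int64(-144), np.int64(-2))] [83 76 72]
179 [(np.int64(615), np.int64(-159), np.int64(385)), (np.int64(609), np.int64(-152), np.int64(375)), (np.int64(582), np.int64(-146), np.int64(345)), (np.int64(259), np.int64(-146), np.int64(-4))] [105  98  95]
182 [(np.int64(620), np.int64(-160), np.int64(384)), (np.int64(620), np.int64(-152), np.int64(382)), (np.int64(620), np.int64(-145), np.int64(380)), (np.int64(271), np.int64(-147), np.int64(-3))] [124 116 113]
185 [(np.int64(620), np.int64(-161), np.int64(378)), (np.int
[... 1106 characters left out ...]
), np.int64(293)), (np.int64(573), np.int64(-147), np.int64(284))] [76 67 61]
203 [(np.int64(571), np.int64(-173), np.int64(282)), (np.int64(574), np.int64(-163), np.int64(283)), (np.int64(575), np.int64(-156), np.int64(282)), (np.int64(577), np.int64(-148), np.int64(280))] [201 192 182]
206 [(np.int64(575), np.int64(-174), np.int64(279)), (np.int64(577), np.int64(-164), np.int64(279)), (np.int64(579), np.int64(-157), np.int64(278)), (np.int64(354), np.int64(-159), np.int64(1))] [186 175 163]
209 [(np.int64(353), np.int64(-198), np.int64(2)), (np.int64(357), np.int64(-184), np.int64(2)), (np.int64(360), np.int64(-172), np.int64(0)), (np.int64(363), np.int64(-161), np.int64(0))] [184 128  82]
```

Depth puts the finger's front face at x≈0.58 down to z≈0.293, above an arm that is still in view. So the real fingertip sits about 25–30 mm higher than the reported TCP, and it has been sweeping over the arms. I'll move to mid-sector (45°) and measure the tip there.

play_rows([
  {"dx":-0.017,"dy":0.219,"dz":0,"roll":0,"fingers":1},
  {"dx":-0.051,"dy":0.214,"dz":0,"roll":0,"fingers":1},
  {"dx":-0.084,"dy":0.203,"dz":0,"roll":0,"fingers":1},
  {"dx":-0.115,"dy":0.188,"dz":0,"roll":0,"fingers":1},
  {"dx":-0.143,"dy":0.167,"dz":0,"roll":0,"fingers":1},
  {"dx":0,"dy":0,"dz":0,"roll":0,"fingers":1},
])

```text
time: 5.7
tool_pos: [0.6084, -0.1732, 0.2584]
tcp_rot: [2.219, 2.223, -0.0]
wrist_force: [-0.0, 0.5, 0.1]
width: 0.003
```

```bash
cat > tip.py <<'E'
from ang import *
def tip():
    s=bot.read_state();T=s['tool_pos'];print('tcp',T.round(4),'F',s['wrist_force'].round(1))
    c=shot('scene');X=cloud(c)
    m=(np.hypot(X[...,0]-T[0],X[...,1]-T[1])<.02)&(X[...,2]>.236)&(X[...,2]<.34)
    # dark only (finger, not bright arm)
    m&=c['pixels'].max(2)<140
    z=X[m][:,2]; print('n',m.sum(),'zmin',np.sort(z)[:8].round(4), 'front x',np.median(X[m][:,0]), 'y range',np.percentile(X[m][:,1],[2,98]))
E
python3 - <<'E'
from tip import *
tip(); angles('R')
c=shot('scene'); T=bot.read_state()['tool_pos']
p=c['pixels'][:,:,::-1].copy()
for q in proj(c,[T]): cv2.drawMarker(p,tuple(int(t) for t in q.round()),(255,0,255),0,6)
cv2.imwrite('pics/s3.png',cv2.resize(p[80:280,100:300],(600,600),interpolation=cv2.INTER_CUBIC))
E
```

```text
tcp [ 0.6084 -0.1732  0.2584] F [-0.   0.5  0.1]
n 102 zmin [0.2861 0.2908 0.2924 0.2924 0.2932 0.2933 0.2945 0.2949] front x 0.621364777049234 y range [-0.18346406 -0.16205637]
R scene ball ang 85.9 r 0.089 ztop 0.2881
R scene ball ang -89.3 r 0.091 ztop 0.2877
R scene ball ang -2.3 r 0.094 ztop 0.2887
```

View pics/s3.png

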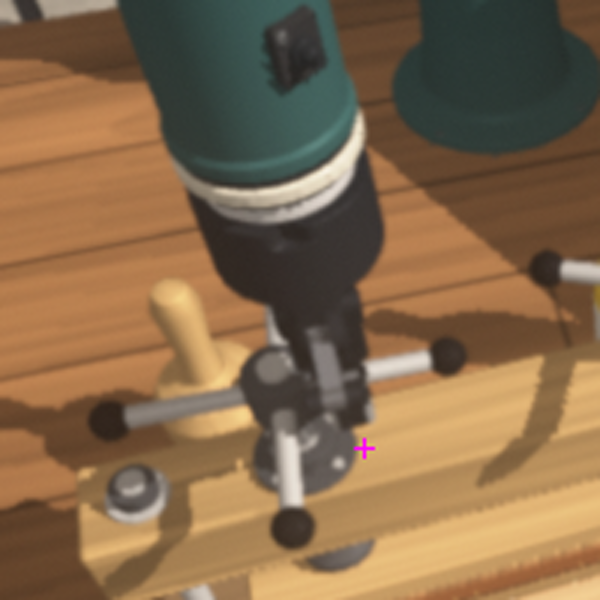

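The finger end shows at crop (355,420), while the reported TCP projects to (365,448). That makes the true tip about 28 mm higher (z≈0.287), and the handle hasn't been touched. I'll lower by 28 mm, push round, and watch the force.

play_rows([
  {"dx":0,"dy":0,"dz":0.175,"roll":0,"fingers":1},
  {"dx":0,"dy":0,"dz":0.175,"roll":0,"fingers":1},
  {"dx":0,"dy":0,"dz":0.175,"roll":0,"fingers":1},
  {"dx":0,"dy":0,"dz":0.175,"roll":0,"fingers":1},
  {"dx":0,"dy":0,"dz":0,"roll":0,"fingers":1},
])

```text
time: 6.27
tool_pos: [0.6055, -0.1713, 0.2279]
tcp_rot: [-2.217, -2.221, 0.003]
wrist_force: [-0.6, 0.4, -0.6]
width: 0.004
```

```bash
python3 - <<'E'
from tip import *
tip(); angles('R')
E
```

```text
tcp [ 0.6055 -0.1713  0.2279] F [-0.6  0.4 -0.6]
n 128 zmin [0.2574 0.258  0.2589 0.2604 0.2609 0.2627 0.2629 0.2632] front x 0.6198701997079433 y range [-0.18311253 -0.1599481 ]
R scene ball ang 85.9 r 0.090 ztop 0.2877
R scene ball ang -89.3 r 0.091 ztop 0.2875
R scene ball ang -2.3 r 0.094 ztop 0.2883
```

play_rows([
  {"dx":-0.117,"dy":0.193,"dz":0,"roll":0,"fingers":1},
  {"dx":-0.188,"dy":0.115,"dz":0,"roll":0,"fingers":1},
  {"dx":-0.203,"dy":0.084,"dz":0,"roll":0,"fingers":1},
  {"dx":-0.214,"dy":0.051,"dz":0,"roll":0,"fingers":1},
  {"dx":-0.219,"dy":0.017,"dz":0,"roll":0,"fingers":1},
  {"dx":-0.219,"dy":-0.017,"dz":0,"roll":0,"fingers":1},
  {"dx":-0.214,"dy":-0.051,"dz":0,"roll":0,"fingers":1},
  {"dx":-0.203,"dy":-0.084,"dz":0,"roll":0,"fingers":1},
  {"dx":-0.188,"dy":-0.115,"dz":0,"roll":0,"fingers":1},
  {"dx":-0.167,"dy":-0.143,"dz":0,"roll":0,"fingers":1},
])

```text
time: 7.2
tool_pos: [0.6106, -0.2476, 0.2307]
tcp_rot: [-2.218, -2.222, -0.007]
wrist_force: [4.6, 6.5, 0.2]
width: 0.001
```

```bash
python3 - <<'E'
from tip import *
tip(); angles('R')
E
```

```text
tcp [ 0.6106 -0.2476  0.2307] F [4.6 6.5 0.2]
n 217 zmin [0.2584 0.2621 0.264  0.2659 0.266  0.2674 0.2677 0.268 ] front x 0.6234285600551684 y range [-0.25527096 -0.23177393]
R scene ball ang 110.0 r 0.088 ztop 0.2862
R scene ball ang -64.2 r 0.092 ztop 0.2870
R scene ball ang 22.0 r 0.094 ztop 0.2863
```

It turns now: the arm has gone round about 65° at a 7 N push. I'll carry on half a turn.

play_rows([
  {"dx":-0.143,"dy":-0.167,"dz":0,"roll":0,"fingers":1},
  {"dx":-0.115,"dy":-0.188,"dz":0,"roll":0,"fingers":1},
  {"dx":-0.084,"dy":-0.203,"dz":0,"roll":0,"fingers":1},
  {"dx":-0.051,"dy":-0.214,"dz":0,"roll":0,"fingers":1},
  {"dx":-0.017,"dy":-0.219,"dz":0,"roll":0,"fingers":1},
  {"dx":0.017,"dy":-0.219,"dz":0,"roll":0,"fingers":1},
  {"dx":0.051,"dy":-0.214,"dz":0,"roll":0,"fingers":1},
  {"dx":0.084,"dy":-0.203,"dz":0,"roll":0,"fingers":1},
  {"dx":0.115,"dy":-0.188,"dz":0,"roll":0,"fingers":1},
  {"dx":0.143,"dy":-0.167,"dz":0,"roll":0,"fingers":1},
  {"dx":0.167,"dy":-0.143,"dz":0,"roll":0,"fingers":1},
  {"dx":0.188,"dy":-0.115,"dz":0,"roll":0,"fingers":1},
  {"dx":0.203,"dy":-0.084,"dz":0,"roll":0,"fingers":1},
  {"dx":0.214,"dy":-0.051,"dz":0,"roll":0,"fingers":1},
  {"dx":0.219,"dy":-0.017,"dz":0,"roll":0,"fingers":1},
  {"dx":0.219,"dy":0.017,"dz":0,"roll":0,"fingers":1},
  {"dx":0.214,"dy":0.051,"dz":0,"roll":0,"fingers":1},
  {"dx":0.203,"dy":0.084,"dz":0,"roll":0,"fingers":1},
  {"dx":0.188,"dy":0.115,"dz":0,"roll":0,"fingers":1},
  {"dx":0.167,"dy":0.143,"dz":0,"roll":0,"fingers":1},
])

```text
time: 8.97
tool_pos: [0.5282, -0.178, 0.2319]
tcp_rot: [2.214, 2.217, -0.02]
wrist_force: [-10.1, -27.1, 3.1]
width: -0.004
```

```bash
python3 - <<'E'
from tip import *
tip(); angles('R')
E
```

```text
tcp [ 0.5282 -0.178   0.2319] F [-10.1 -27.1   3.1]
n 126 zmin [0.2623 0.2625 0.2643 0.2666 0.2667 0.269  0.2694 0.2701] front x 0.5426788823020103 y range [-0.18944081 -0.16504896]
R scene ball ang 116.9 r 0.086 ztop 0.2827
R scene ball ang -145.3 r 0.084 ztop 0.2831
R scene ball ang 29.2 r 0.096 ztop 0.2823
R scene ball ang -54.4 r 0.093 ztop 0.2833
```

play_rows([
  {"dx":0,"dy":0,"dz":0,"roll":0,"fingers":1},
  {"dx":0,"dy":0,"dz":0,"roll":0,"fingers":1},
  {"dx":0,"dy":0,"dz":0,"roll":0,"fingers":1},
  {"dx":0,"dy":0,"dz":0,"roll":0,"fingers":1},
])

```text
time: 9.4
tool_pos: [0.5278, -0.1767, 0.232]
tcp_rot: [2.217, 2.218, -0.016]
wrist_force: [-8.0, -15.0, 3.4]
width: 0.002
```

```bash
sed -i 's/,\.281)/,zp)/; s/cam=.scene.)/cam="scene",zp=.278)/' ang.py; python3 - <<'E'
from tip import *
tip(); angles('R','scene',.274); angles('R','top',.274)
c=shot('scene')
cv2.imwrite('pics/s4.png',cv2.resize(c['pixels'][110:310,90:290,::-1],(600,600),interpolation=cv2.INTER_CUBIC))
E
```

```text
tcp [ 0.5278 -0.1767  0.232 ] F [ -8.  -15.    3.4]
n 126 zmin [0.2603 0.2617 0.2653 0.2659 0.2663 0.2675 0.2691 0.2702] front x 0.542024394197302 y range [-0.18741935 -0.16413031]
R scene ball ang 120.7 r 0.089 ztop 0.2831
R scene ball ang -146.8 r 0.090 ztop 0.2828
R scene ball ang 30.4 r 0.091 ztop 0.2825
R scene ball ang -57.8 r 0.092 ztop 0.2835
R top ball ang 30.6 r 0.089 ztop 0.2861
R top ball ang -147.8 r 0.090 ztop 0.2853
```

View pics/s4.png

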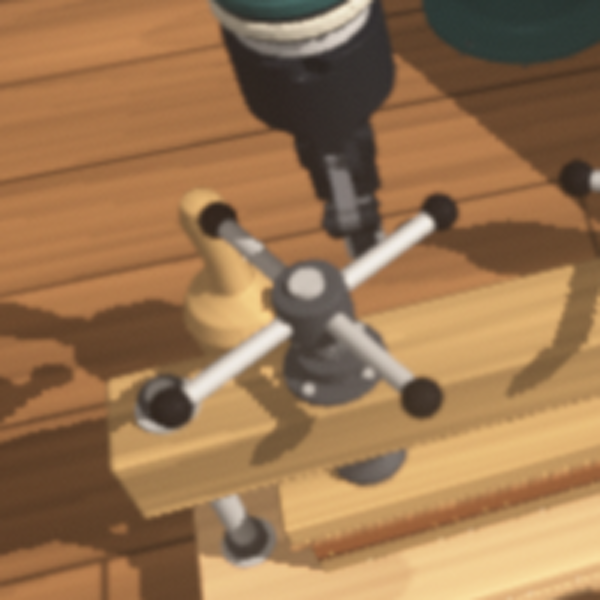

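The right cross has turned about 240° in all, with arms at about 31° mod 90. The pad at crop (370,460) is down at the caul and resistance has roughly doubled, which fits θ≈7.3. I'll go on slowly.

play_rows([
  {"dx":0.075,"dy":0.081,"dz":0,"roll":0,"fingers":1},
  {"dx":0.068,"dy":0.086,"dz":0,"roll":0,"fingers":1},
  {"dx":0.061,"dy":0.091,"dz":0,"roll":0,"fingers":1},
  {"dx":0.054,"dy":0.096,"dz":0,"roll":0,"fingers":1},
  {"dx":0,"dy":0,"dz":0,"roll":0,"fingers":1},
  {"dx":0,"dy":0,"dz":0,"roll":0,"fingers":1},
  {"dx":0,"dy":0,"dz":0,"roll":0,"fingers":1},
])

```text
time: 10.18
tool_pos: [0.5368, -0.171, 0.2318]
tcp_rot: [2.219, 2.219, -0.036]
wrist_force: [-24.0, -27.0, 9.6]
width: -0.006
```

```bash
python3 - <<'E'
from tip import *
tip(); angles('R','scene',.274); angles('R','top',.274)
E
```

```text
tcp [ 0.5368 -0.171   0.2318] F [-24.  -27.    9.6]
n 102 zmin [0.2645 0.2654 0.2681 0.2696 0.2698 0.2715 0.2721 0.2723] front x 0.5512642794107792 y range [-0.18101913 -0.15811717]
R scene ball ang -158.6 r 0.090 ztop 0.2826
R scene ball ang 108.1 r 0.089 ztop 0.2823
R scene ball ang -68.4 r 0.092 ztop 0.2828
R scene ball ang 19.2 r 0.092 ztop 0.2820
R top ball ang -159.6 r 0.089 ztop 0.2852
```

play_rows([
  {"dx":0,"dy":0,"dz":0,"roll":0,"fingers":1},
  {"dx":0,"dy":0,"dz":0,"roll":0,"fingers":1},
  {"dx":0,"dy":0,"dz":0,"roll":0,"fingers":1},
  {"dx":0,"dy":0,"dz":0,"roll":0,"fingers":1},
  {"dx":0,"dy":0,"dz":0,"roll":0,"fingers":1},
  {"dx":0,"dy":0,"dz":0,"roll":0,"fingers":1},
])

```text
time: 10.83
tool_pos: [0.5367, -0.171, 0.2318]
tcp_rot: [2.219, 2.218, -0.036]
wrist_force: [-22.1, -27.3, 9.9]
width: 0.0
```

```bash
python3 - <<'E'
from tip import *
tip(); angles('R','scene',.274); angles('R','top',.274)
E
```

```text
tcp [ 0.5367 -0.171   0.2318] F [-22.1 -27.3   9.9]
n 108 zmin [0.2645 0.2649 0.2679 0.2686 0.2697 0.2715 0.2716 0.272 ] front x 0.5513974348654628 y range [-0.18111491 -0.15830674]
R scene ball ang -158.6 r 0.090 ztop 0.2824
R scene ball ang 108.1 r 0.089 ztop 0.2823
R scene ball ang -68.4 r 0.092 ztop 0.2827
R scene ball ang 19.1 r 0.092 ztop 0.2820
R top ball ang -159.6 r 0.089 ztop 0.2853
```

```bash
python3 - <<'E'
from tip import *
c=shot('scene');X=cloud(c);px=c['pixels']
# pads: near axis, z .10-.19
for k in 'RL':
    h=H[k]
    m=(np.hypot(X[...,0]-h[0],X[...,1]-h[1])<.03)&(X[...,2]>.09)&(X[...,2]<.19)
    v,u=np.where(m); print(k,m.sum(),u.min(),u.max(),v.min(),v.max())
    um=int(np.median(u[m[v,u]]))
    for vv in range(v.min()-1,v.max()+12): print(vv,(X[vv,um]*1000).round().astype(int),px[vv,um])
s=slice(215,300)
cv2.imwrite('pics/s5.png',cv2.resize(px[190:300,150:370,::-1],(800,400),interpolation=cv2.INTER_CUBIC))
E
```

```text
R 280 199 229 259 274
258 [ 601 -199  169] [172 133  86]
259 [ 603 -199  168] [170 131  84]
260 [ 601 -200  162] [171 133  86]
261 [ 602 -200  161] [158 124  84]
262 [ 584 -204  129] [129 107  83]
263 [ 585 -205  128] [109  98  88]
264 [ 587 -205  127] [108  99  93]
265 [ 587 -205  124] [111 101  96]
266 [ 588 -206  122] [112 102  96]
267 [ 590 -206  122] [111 102  96]
268 [ 592 -207  122] [109 100  94]
269 [ 594 -207  121] [106  97  89]
270 [ 592 -208  114] [118 100  85]
271 [ 595 -208  116] [166 133  94]
272 [ 596 -209  114] [209 166 110]
273 [ 596 -209  110] [227 182 119]
274 [ 598 -210  110] [229 185 120]
275 [ 602 -210  112] [227 182 118]
276 [ 603 -210  111] [226 180 117]
277 [ 606 -210  113] [228 183 120]
278 [ 607 -210  111] [225 179 117]
279 [ 608 -211  109] [209 164 107]
280 [ 608 -212  105] [198 155  99]
281 [ 609 -212  104] [197 154  99]
282 [ 607 -213   97] [197 154  99]
283 [ 608 -214   94] [195 151  98]
284 [ 606 -215   86] [182 136  86]
285 [ 609 -215   89] [170 120  76]
L 226 318 344 227 241
226 [594  24 171] [185 144  93]
227 [594  24 168] [180 141  91]
228 [594  25 164] [172 133  87]
229 [592  25 158] [151 119  81]
230 [578  31 132] [121 100  81]
231 [579  31 130] [109  98  89]
232 [581  30 130] [108  98  91]
233 [581  30 127] [108  98  92]
234 [582  30 125] [106  97  90]
235 [585  29 125] [103  93  85]
236 [584  29 121] [111  95  80]
237 [585  29 118] [164 130  92]
238 [584  30 112] [218 174 115]
239 [584  30 110] [230 187 122]
240 [588  28 112] [230 187 122]
241 [591  27 113] [229 185 120]
242 [593  27 113] [226 181 118]
243 [1017 -130  811] [221 175 113]
244 [597  25 112] [219 173 112]
245 [600  25 113] [209 164 106]
246 [598  25 107] [194 151  97]
247 [599  25 104] [193 150  97]
248 [599  25 101] [197 153  99]
249 [599  25  97] [196 152  98]
250 [600  25  94] [195 148  94]
251 [597  26  86] [191 137  87]
252 [600  25  86] [183 123  77]
```

View pics/s5.png

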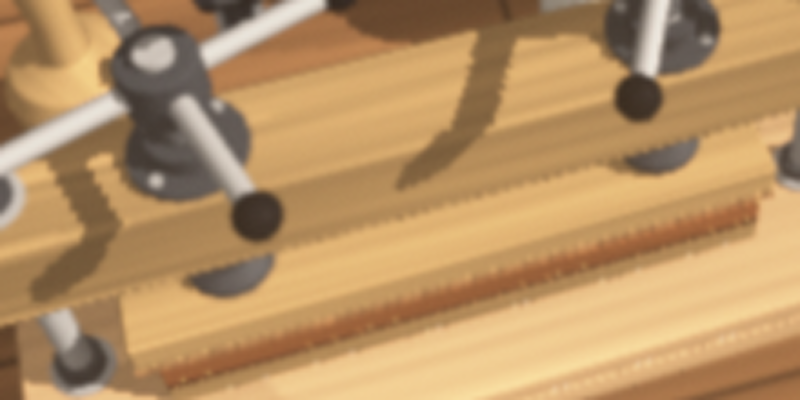

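The right pad's lower edge is at the caul (z≈0.115) and the left pad is still a few mm up. The handle holds still against about 30 N normal force at 45 mm from the axis. I'll back off, move further out along the arm for more leverage, and test whether this is the stop.

play_rows([
  {"dx":-0.08,"dy":-0.24,"dz":0,"roll":0,"fingers":1},
  {"dx":-0.08,"dy":-0.24,"dz":0,"roll":0,"fingers":1},
  {"dx":0.2,"dy":-0.07,"dz":0,"roll":0,"fingers":1},
  {"dx":0.2,"dy":-0.07,"dz":0,"roll":0,"fingers":1},
  {"dx":0,"dy":0,"dz":0,"roll":0,"fingers":1},
  {"dx":0,"dy":0,"dz":0,"roll":0,"fingers":1},
])

```text
time: 11.53
tool_pos: [0.5162, -0.1546, 0.2331]
tcp_rot: [2.219, 2.221, -0.014]
wrist_force: [-13.7, -7.9, 12.1]
width: -0.002
```

```bash
python3 - <<'E'
from tip import *
tip(); angles('R','scene',.274); angles('R','top',.274)
E
```

```text
tcp [ 0.5162 -0.1546  0.2331] F [-13.7  -7.9  12.1]
n 139 zmin [0.2662 0.2665 0.2676 0.2703 0.271  0.2712 0.2726 0.273 ] front x 0.5297430970219869 y range [-0.16531797 -0.1376159 ]
R scene ball ang 119.5 r 0.088 ztop 0.2829
R scene ball ang -147.5 r 0.091 ztop 0.2831
R scene ball ang 29.8 r 0.091 ztop 0.2824
R scene ball ang -58.5 r 0.092 ztop 0.2833
R top ball ang 30.3 r 0.090 ztop 0.2845
R top ball ang -148.6 r 0.090 ztop 0.2850
```

play_rows([
  {"dx":0,"dy":0,"dz":0,"roll":0,"fingers":1},
  {"dx":0,"dy":0,"dz":0,"roll":0,"fingers":1},
  {"dx":0,"dy":0,"dz":0,"roll":0,"fingers":1},
])

```text
time: 11.93
tool_pos: [0.5162, -0.1545, 0.2331]
tcp_rot: [2.219, 2.222, -0.014]
wrist_force: [-13.2, -7.8, 11.0]
width: -0.0
```

```bash
python3 - <<'E'
from tip import *
tip(); print(bot.read_state()['torque'])
angles('R','scene',.274)
a=shot('scene');b=shot('top')
im=[cv2.resize(c['pixels'][y:y+110,x:x+110,::-1],(400,400),interpolation=cv2.INTER_CUBIC) for c,x,y in((a,150,135),(b,400,110))]
cv2.imwrite('pics/s6.png',np.hstack(im))
E
```

```text
tcp [ 0.5162 -0.1545  0.2331] F [-13.2  -7.8  11. ]
n 137 zmin [0.2643 0.2679 0.2685 0.2717 0.2722 0.2723 0.2725 0.2727] front x 0.5301194280656673 y range [-0.1655834 -0.1379519]
[-1.17919948  2.01492092 -0.05351472]
R scene ball ang 119.5 r 0.088 ztop 0.2827
R scene ball ang -147.6 r 0.091 ztop 0.2828
R scene ball ang 29.7 r 0.091 ztop 0.2823
R scene ball ang -58.5 r 0.092 ztop 0.2832
```

View pics/s6.png

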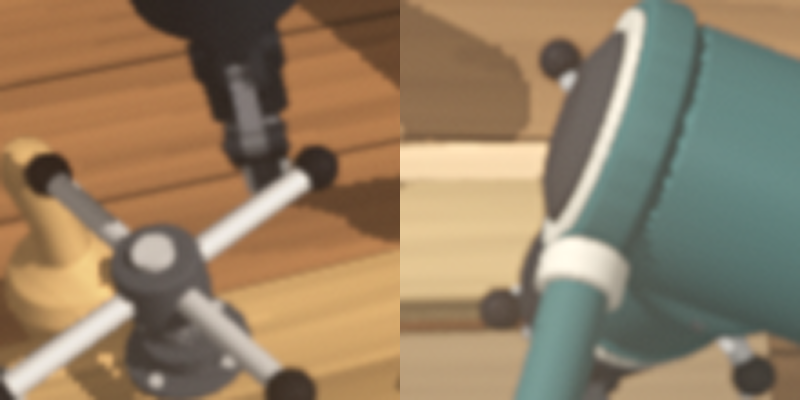

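The finger is resting on the pushed arm next to its ball at crop (315,165), still loaded at about 15 N. The handle moved back about 11° as I retreated. I'll retreat fully and see where it rests unloaded.

play_rows([
  {"dx":-0.4,"dy":-0.2,"dz":0,"roll":0,"fingers":1},
  {"dx":-0.3,"dy":-0.3,"dz":0,"roll":0,"fingers":1},
  {"dx":0,"dy":0,"dz":0,"roll":0,"fingers":1},
  {"dx":0,"dy":0,"dz":0,"roll":0,"fingers":1},
])

```text
time: 12.47
tool_pos: [0.4991, -0.1792, 0.231]
tcp_rot: [2.221, 2.221, -0.0]
wrist_force: [0.1, 0.1, 0.2]
width: 0.003
```

```bash
python3 - <<'E'
from tip import *
tip(); print(bot.read_state()['torque'])
angles('R','scene',.274);angles('R','top',.274)
E
```

```text
tcp [ 0.4991 -0.1792  0.231 ] F [0.1 0.1 0.2]
n 150 zmin [0.2597 0.2598 0.2603 0.261  0.2613 0.2617 0.2617 0.2639] front x 0.5127827854664437 y range [-0.19069405 -0.16703478]
[ 0.02221426 -0.02067515  0.04787156]
R scene ball ang 131.5 r 0.089 ztop 0.2832
R scene ball ang -136.5 r 0.091 ztop 0.2831
R scene ball ang 40.4 r 0.091 ztop 0.2828
R scene ball ang -47.8 r 0.092 ztop 0.2831
```

play_rows([
  {"dx":0,"dy":0,"dz":0,"roll":0,"fingers":1},
  {"dx":0,"dy":0,"dz":0,"roll":0,"fingers":1},
  {"dx":0,"dy":0,"dz":0,"roll":0,"fingers":1},
  {"dx":0,"dy":0,"dz":0,"roll":0,"fingers":1},
])

```text
time: 12.95
tool_pos: [0.4993, -0.1779, 0.2306]
tcp_rot: [-2.218, -2.224, 0.0]
wrist_force: [-0.6, -0.4, -0.2]
width: 0.001
```

```bash
python3 - <<'E'
from tip import *
tip()
angles('R','scene',.274)
a=shot('scene');b=shot('top')
im=[cv2.resize(c['pixels'][y:y+150,x:x+150,::-1],(400,400),interpolation=cv2.INTER_CUBIC) for c,x,y in((a,120,140),(b,390,90))]
cv2.imwrite('pics/s7.png',np.hstack(im))
E
```

```text
tcp [ 0.4993 -0.1779  0.2306] F [-0.6 -0.4 -0.2]
n 145 zmin [0.2578 0.2587 0.2608 0.2614 0.2617 0.2619 0.2623 0.2642] front x 0.5127511135019667 y range [-0.18932425 -0.16614848]
R scene ball ang 131.4 r 0.089 ztop 0.2827
R scene ball ang -136.5 r 0.091 ztop 0.2831
R scene ball ang 40.3 r 0.091 ztop 0.2827
R scene ball ang -47.8 r 0.092 ztop 0.2832
```

View pics/s7.png

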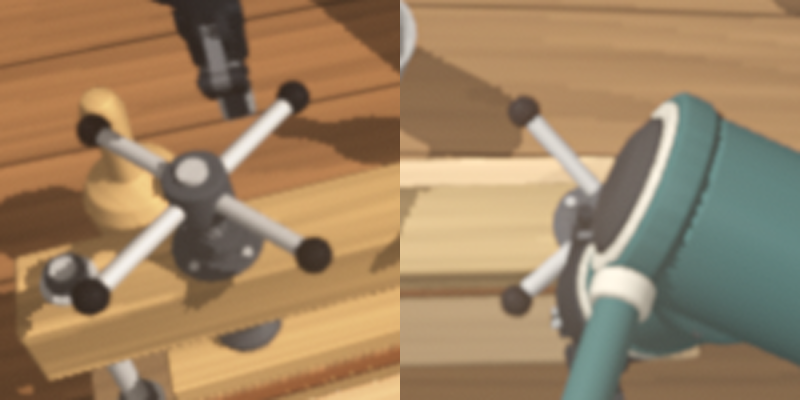

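The right handle now sits still and unloaded at about 42° mod 90, or θ≈7.16, which is right at the touch. The finger at left crop (235,110) is clear of it, so the handle sprang back from 7.54. I'll push again in small measured steps at better leverage.

play_rows([
  {"dx":0,"dy":0.33,"dz":0,"roll":0,"fingers":1},
  {"dx":0.08,"dy":0.07,"dz":0,"roll":0,"fingers":1},
  {"dx":0.08,"dy":0.07,"dz":0,"roll":0,"fingers":1},
  {"dx":0,"dy":0,"dz":0,"roll":0,"fingers":1},
  {"dx":0,"dy":0,"dz":0,"roll":0,"fingers":1},
  {"dx":0,"dy":0,"dz":0,"roll":0,"fingers":1},
])

```text
time: 13.65
tool_pos: [0.5172, -0.1744, 0.2307]
tcp_rot: [2.218, 2.222, -0.009]
wrist_force: [-5.4, -8.2, 1.3]
width: 0.001
```

```bash
cat > st.py <<'E'
from ang import *
def st(which='R',zp=.274):
    s=bot.read_state();T=s['tool_pos'];F=s['wrist_force']
    c=shot('scene');X=cloud(c);px=c['pixels']
    m=((px.max(2)<85)&(X[...,2]>.25)&(X[...,2]<.30)).astype(np.uint8)
    n,l,sx,ce=cv2.connectedComponentsWithStats(m); A=[]
    for i in range(1,n):
        if sx[i,4]<25: continue
        P=ray(c,ce[i],zp)[:2]-H[which]; r=np.hypot(*P)
        if .083<r<.098: A.append(np.degrees(np.arctan2(P[1],P[0])))
    A=np.array(A); a=np.degrees(np.angle(np.exp(4j*np.radians(A)).mean()))/4
    rel=T[:2]-H[which]; f=np.degrees(np.arctan2(rel[1],rel[0]))
    b=a+90*np.arange(-4,5); d=(f-b)%360; arm=np.radians(b[np.argmin(d)])   # arm clockwise of finger
    u=np.array([np.cos(arm),np.sin(arm)]);nn=np.array([-u[1],u[0]])
    th=(np.radians(2.2)-np.radians(a))%(np.pi/2)
    print(f"t {s['time']:.2f} tcp {T.round(4)} F {F.round(1)} arms mod90 {a%90:.1f} ({len(A)}) theta {th+np.pi*1.5:.2f}/{th+2*np.pi:.2f} arm {np.degrees(arm):.0f} along {rel@u:.4f} perp {rel@nn:.4f} Fn {F[:2]@nn:.1f} Fr {F[:2]@u:.1f} torque {(F[:2]@nn)*(rel@u):.2f}")
E
python3 -c "
from st import *
st()"
```

```text
t 13.65 tcp [ 0.5172 -0.1744  0.2307] F [-5.4 -8.2  1.3] arms mod90 39.0 (4) theta 5.64/7.21 arm -231 along 0.0585 perp 0.0189 Fn 9.4 Fr -3.0 torque 0.55
```

play_rows([
  {"dx":0.08,"dy":0.07,"dz":0,"roll":0,"fingers":1},
  {"dx":0.08,"dy":0.07,"dz":0,"roll":0,"fingers":1},
  {"dx":0,"dy":0,"dz":0,"roll":0,"fingers":1},
  {"dx":0,"dy":0,"dz":0,"roll":0,"fingers":1},
  {"dx":0,"dy":0,"dz":0,"roll":0,"fingers":1},
])

```text
time: 14.12
tool_pos: [0.5216, -0.1703, 0.2306]
tcp_rot: [2.218, 2.221, -0.015]
wrist_force: [-7.3, -14.7, 1.4]
width: -0.004
```

```bash
python3 -c "
from st import *
st()"
```

```text
t 14.12 tcp [ 0.5216 -0.1703  0.2306] F [ -7.3 -14.7   1.4] arms mod90 33.2 (4) theta 5.74/7.31 arm -237 along 0.0573 perp 0.0187 Fn 14.1 Fr -8.3 torque 0.81
```

play_rows([
  {"dx":0.08,"dy":0.1,"dz":0,"roll":0,"fingers":1},
  {"dx":0.08,"dy":0.1,"dz":0,"roll":0,"fingers":1},
  {"dx":0,"dy":0,"dz":0,"roll":0,"fingers":1},
  {"dx":0,"dy":0,"dz":0,"roll":0,"fingers":1},
  {"dx":0,"dy":0,"dz":0,"roll":0,"fingers":1},
])

```text
time: 14.58
tool_pos: [0.5278, -0.166, 0.2304]
tcp_rot: [2.219, 2.22, -0.023]
wrist_force: [-12.7, -19.8, 2.8]
width: -0.002
```

```bash
python3 -c "
from st import *
st()"
```

```text
t 14.58 tcp [ 0.5278 -0.166   0.2304] F [-12.7 -19.8   2.8] arms mod90 25.9 (4) theta 5.87/7.44 arm -244 along 0.0557 perp 0.0185 Fn 20.1 Fr -12.2 torque 1.12
```

The torque rises linearly from the touch (0.55, 0.81, 1.12 N m at 7.21, 7.31, 7.44), far more than stated. I'll check whether the caul or anything else is being dragged, comparing with the first picture.

```bash
python3 - <<'E'
from st import *
a=cv2.cvtColor(np.load('pics/scene0.npz')['px'],cv2.COLOR_RGB2GRAY); b=cv2.cvtColor(shot('scene')['pixels'],cv2.COLOR_RGB2GRAY)
def mv(n,u,v,w=8,h=8):
    t=a[v-h:v+h,u-w:u+w]; s=b[v-h-6:v+h+6,u-w-6:u+w+6]
    r=cv2.matchTemplate(s,t,cv2.TM_CCOEFF_NORMED); _,q,_,p=cv2.minMaxLoc(r)
    # subpixel
    x,y=p; dx=dy=0
    if 0<x<12: g=r[y,x-1:x+2]; dx=(g[0]-g[2])/(2*(g[0]-2*g[1]+g[2]))
    if 0<y<12: g=r[y-1:y+2,x]; dy=(g[0]-g[2])/(2*(g[0]-2*g[1]+g[2]))
    print(n,'shift px',round(x-6+dx,2),round(y-6+dy,2),'score',round(q,3))
mv('caul near-right corner',188,283);mv('caul near-left',358,245);mv('blank right',196,293,8,5);mv('blank left',356,251,8,5)
mv('caul mid',270,265);mv('mug',312,340,15,15);mv('bottle',311,160,8,8);mv('bed corner',165,325);mv('mallet',160,190,7,10);mv('nut',145,243)
mv('beam left end',397,195);mv('beam right',130,245)
E
```

```text
caul near-right corner shift px -0.01 0.03 score 0.998
caul near-left shift px -0.0 -0.04 score 0.998
blank right shift px 0.15 -0.09 score 0.976
blank left shift px 0.01 0.01 score 0.998
caul mid shift px -0.01 0.01 score 1.0
mug shift px 0.04 0.01 score 0.999
bottle shift px -0.01 0.01 score 1.0
bed corner shift px -0.07 -0.03 score 1.0
mallet shift px 2.17 6 score 0.867
nut shift px -5.02 -6 score 0.32
beam left end shift px 0.03 -0.0 score 1.0
beam right shift px -0.21 -0.49 score 0.751
```

Nothing has moved: caul, blank, mug and bottle are all within 0.15 px, and the mallet patch is only hidden by the handle. I'll push on toward the stop.

play_rows([
  {"dx":0.09,"dy":0.12,"dz":0,"roll":0,"fingers":1},
  {"dx":0.08,"dy":0.12,"dz":0,"roll":0,"fingers":1},
  {"dx":0.07,"dy":0.13,"dz":0,"roll":0,"fingers":1},
  {"dx":0.05,"dy":0.13,"dz":0,"roll":0,"fingers":1},
  {"dx":0,"dy":0,"dz":0,"roll":0,"fingers":1},
  {"dx":0,"dy":0,"dz":0,"roll":0,"fingers":1},
  {"dx":0,"dy":0,"dz":0,"roll":0,"fingers":1},
])

```text
time: 15.27
tool_pos: [0.5419, -0.1579, 0.23]
tcp_rot: [-2.22, -2.22, 0.043]
wrist_force: [-28.8, -29.0, 8.1]
width: 0.002
```

```bash
python3 -c "
from st import *
st()"
```

```text
t 15.27 tcp [ 0.5419 -0.1579  0.23  ] F [-28.8 -29.    8.1] arms mod90 10.3 (4) theta 6.14/7.71 arm -260 along 0.0541 perp 0.0174 Fn 33.5 Fr -23.4 torque 1.81
```

play_rows([
  {"dx":-0.12,"dy":-0.6,"dz":0,"roll":0,"fingers":1},
  {"dx":-0.1,"dy":-0.45,"dz":0,"roll":0,"fingers":1},
  {"dx":0,"dy":0,"dz":0,"roll":0,"fingers":1},
  {"dx":0,"dy":0,"dz":0,"roll":0,"fingers":1},
])

```text
time: 15.65
tool_pos: [0.5064, -0.1581, 0.2303]
tcp_rot: [-2.219, -2.221, 0.009]
wrist_force: [-9.8, -4.8, 2.8]
width: -0.001
```

```bash
python3 -c "
from st import *
st()"
```

```text
t 15.65 tcp [ 0.5064 -0.1581  0.2303] F [-9.8 -4.8  2.8] arms mod90 37.4 (4) theta 5.67/7.24 arm -233 along 0.0775 perp 0.0193 Fn 10.7 Fr 2.2 torque 0.83
```

The handle follows the finger back, so there really is a spring-back against the caul. I'll re-seat near 64 mm, push all the way to the firm stop, and see whether it holds there.

play_rows([
  {"dx":-0.27,"dy":0.2,"dz":0,"roll":0,"fingers":1},
  {"dx":0.1,"dy":0.1,"dz":0,"roll":0,"fingers":1},
  {"dx":0.1,"dy":0.1,"dz":0,"roll":0,"fingers":1},
  {"dx":0.1,"dy":0.1,"dz":0,"roll":0,"fingers":1},
  {"dx":0.07,"dy":0.15,"dz":0,"roll":0,"fingers":1},
  {"dx":0.07,"dy":0.15,"dz":0,"roll":0,"fingers":1},
  {"dx":0.06,"dy":0.15,"dz":0,"roll":0,"fingers":1},
  {"dx":0,"dy":0,"dz":0,"roll":0,"fingers":1},
  {"dx":0,"dy":0,"dz":0,"roll":0,"fingers":1},
])

```text
time: 16.45
tool_pos: [0.5389, -0.1556, 0.2284]
tcp_rot: [-2.218, -2.219, 0.038]
wrist_force: [-23.7, -25.7, 2.8]
width: -0.005
```

```bash
python3 -c "
from st import *
st()"
```

```text
t 16.45 tcp [ 0.5389 -0.1556  0.2284] F [-23.7 -25.7   2.8] arms mod90 12.3 (4) theta 6.11/7.68 arm 102 along 0.0575 perp 0.0180 Fn 28.6 Fr -20.1 torque 1.65
```

play_rows([
  {"dx":-0.03,"dy":0.13,"dz":0,"roll":0,"fingers":1},
  {"dx":-0.03,"dy":0.13,"dz":0,"roll":0,"fingers":1},
  {"dx":-0.03,"dy":0.13,"dz":0,"roll":0,"fingers":1},
  {"dx":0,"dy":0,"dz":0,"roll":0,"fingers":1},
  {"dx":0,"dy":0,"dz":0,"roll":0,"fingers":1},
])

```text
time: 16.92
tool_pos: [0.5487, -0.1543, 0.2283]
tcp_rot: [-2.207, -2.209, 0.041]
wrist_force: [-40.6, -11.0, 13.0]
width: -0.003
```

```bash
python3 -c "
from st import *
st()"
```

```text
t 16.92 tcp [ 0.5487 -0.1543  0.2283] F [-40.6 -11.   13. ] arms mod90 3.3 (4) theta 6.26/7.83 arm 93 along 0.0548 perp 0.0169 Fn 41.1 Fr -8.6 torque 2.25
```

play_rows([
  {"dx":-0.04,"dy":0.12,"dz":0,"roll":0,"fingers":1},
  {"dx":-0.04,"dy":0.12,"dz":0,"roll":0,"fingers":1},
  {"dx":0,"dy":0,"dz":0,"roll":0,"fingers":1},
  {"dx":0,"dy":0,"dz":0,"roll":0,"fingers":1},
])

```text
time: 17.3
tool_pos: [0.5547, -0.154, 0.2283]
tcp_rot: [-2.199, -2.202, 0.042]
wrist_force: [-50.9, -1.3, 20.5]
width: 0.002
```

```bash
python3 -c "
from st import *
st()"
```

```text
t 17.30 tcp [ 0.5547 -0.154   0.2283] F [-50.9  -1.3  20.5] arms mod90 87.2 (4) theta 4.80/6.37 arm -273 along 0.0533 perp 0.0166 Fn 50.8 Fr -3.8 torque 2.71
```

play_rows([
  {"dx":0,"dy":-0.3,"dz":0,"roll":0,"fingers":1},
  {"dx":0,"dy":-0.3,"dz":0,"roll":0,"fingers":1},
  {"dx":0,"dy":0,"dz":0,"roll":0,"fingers":1},
  {"dx":0,"dy":0,"dz":0,"roll":0,"fingers":1},
])

```text
time: 17.68
tool_pos: [0.5382, -0.1566, 0.2285]
tcp_rot: [-2.211, -2.214, 0.03]
wrist_force: [-27.5, -10.3, 7.0]
width: -0.002
```

```bash
python3 -c "
from st import *
st()"
```

```text
t 17.68 tcp [ 0.5382 -0.1566  0.2285] F [-27.5 -10.3   7. ] arms mod90 13.2 (4) theta 6.09/7.66 arm -257 along 0.0570 perp 0.0180 Fn 29.1 Fr -3.8 torque 1.66
```

play_rows([
  {"dx":-0.22,"dy":-0.38,"dz":0,"roll":0,"fingers":1},
  {"dx":-0.22,"dy":-0.38,"dz":0,"roll":0,"fingers":1},
  {"dx":-0.22,"dy":-0.38,"dz":0,"roll":0,"fingers":1},
  {"dx":0,"dy":0,"dz":0,"roll":0,"fingers":1},
  {"dx":0,"dy":0,"dz":0,"roll":0,"fingers":1},
])

```text
time: 18.15
tool_pos: [0.5035, -0.1802, 0.2309]
tcp_rot: [2.22, 2.222, 0.002]
wrist_force: [0.9, -0.4, 0.8]
width: -0.0
```

```bash
python3 - <<'E'
from st import *
st()
# heights of right handle balls & hub top, pad bottom via rays
c=shot('scene');X=cloud(c)
for k in 'RL':
    h=H[k]; m=(np.hypot(X[...,0]-h[0],X[...,1]-h[1])<.012)&(X[...,2]>.27)&(X[...,2]<.31)
    print(k,'hub top',np.median(X[m][:,2]),m.sum())
X0=np.load('pics/scene0.npz')['X']
for k in 'RL':
    h=H[k]; m=(np.hypot(X0[...,0]-h[0],X0[...,1]-h[1])<.012)&(X0[...,2]>.27)&(X0[...,2]<.31)
    print(k,'hub top at start',np.median(X0[m][:,2]),m.sum())
E
```

```text
t 18.15 tcp [ 0.5035 -0.1802  0.2309] F [ 0.9 -0.4  0.8] arms mod90 41.9 (4) theta 5.59/7.16 arm -228 along 0.0642 perp 0.0299 Fn -0.4 Fr -0.9 torque -0.03
R hub top 0.2917190746629249 138
L hub top 0.29601010135647127 113
R hub top at start 0.2966587105695758 135
L hub top at start 0.2957579000984698 112
```

```bash
python3 - <<'E'
from st import *
c=shot('scene');px=c['pixels'].astype(int)
t=np.linspace(0,2*np.pi,721)
for k in 'RL':
    h=H[k]
    for gap in (0,2,4.4,6.4):
        q=proj(c,np.c_[h[0]+.024*np.cos(t),h[1]+.024*np.sin(t),np.full_like(t,.113+gap/1e3)])
        if gap==0: um=int(round(q[q[:,1].argmax(),0])); cols=range(um-4,um+5,2)
        print(k,'gap',gap,[round(max(q[np.abs(q[:,0]-u)<.6][:,1]),1) for u in cols])
    obs=[]
    v0=int(q[:,1].max())-6
    for u in cols:
        g=px[v0:v0+24,u].sum(1); d=np.diff(g); i=d.argmax(); w=np.clip(d[max(i-2,0):i+3],0,None); obs.append(round(v0+.5+(w@np.arange(max(i-2,0),max(i-2,0)+len(w)))/w.sum(),1))
    print(k,'observed',obs)
    q=proj(c,[[h[0]+.033*1,h[1],.113],[h[0]+.033,h[1],.085]]); print('caul front edge pred (top,bottom)',q.round(1).tolist()); u=int(q[0,0]); print(px[int(q[0,1])-4:int(q[1,1])+5,u].sum(1))
E
```

```text
R gap 0 [np.float64(270.7), np.float64(271.0), np.float64(271.1), np.float64(270.9), np.float64(270.6)]
R gap 2 [np.float64(270.3), np.float64(270.5), np.float64(270.6), np.float64(270.4), np.float64(270.0)]
R gap 4.4 [np.float64(269.7), np.float64(269.9), np.float64(269.9), np.float64(269.7), np.float64(269.3)]
R gap 6.4 [np.float64(269.2), np.float64(269.4), np.float64(269.4), np.float64(269.2), np.float64(268.7)]
R observed [np.float64(271.1), np.float64(271.7), np.float64(271.7), np.float64(271.5), np.float64(270.9)]
caul front edge pred (top,bottom) [[215.8, 274.7], [218.5, 281.7]]
[298 393 485 526 532 528 522 532 518 476 450 448 447 443 412 375]
L gap 0 [np.float64(237.6), np.float64(238.0), np.float64(238.1), np.float64(238.0), np.float64(237.7)]
L gap 2 [np.float64(237.1), np.float64(237.4), np.float64(237.5), np.float64(237.5), np.float64(237.1)]
L gap 4.4 [np.float64(236.4), np.float64(236.8), np.float64(236.9), np.float64(236.8), np.float64(236.5)]
L gap 6.4 [np.float64(235.8), np.float64(236.2), np.float64(236.3), np.float64(236.3), np.float64(236.0)]
L observed [np.float64(237.7), np.float64(237.8), np.float64(237.9), np.float64(237.5), np.float64(237.1)]
caul front edge pred (top,bottom) [[334.8, 241.3], [334.3, 248.8]]
[408 518 538 537 533 518 511 502 467 438 442 447 446 440 414 382]
```

The right handle returns to 7.16 both times. The torque readings fit a stiff spring of about 2.5 N m/rad starting at 7.08, with about 0.2 N m friction. I'll go to the left screw, compare its behaviour, then come back to the right one.

play_rows([
  {"dx":0,"dy":0,"dz":-0.5,"roll":0,"fingers":1},
  {"dx":0,"dy":0,"dz":-0.5,"roll":0,"fingers":1},
  {"dx":0,"dy":0,"dz":-0.5,"roll":0,"fingers":1},
  {"dx":0.6,"dy":0.03,"dz":0,"roll":0,"fingers":1},
  {"dx":0.6,"dy":0,"dz":0,"roll":0,"fingers":1},
  {"dx":0.6,"dy":0,"dz":0,"roll":0,"fingers":1},
  {"dx":0.6,"dy":0,"dz":0,"roll":0,"fingers":1},
  {"dx":0.6,"dy":0,"dz":0,"roll":0,"fingers":1},
  {"dx":0.6,"dy":0,"dz":0,"roll":0,"fingers":1},
  {"dx":0.6,"dy":0,"dz":0,"roll":0,"fingers":1},
  {"dx":0.6,"dy":0,"dz":0,"roll":0,"fingers":1},
  {"dx":0,"dy":0,"dz":0,"roll":0,"fingers":1},
  {"dx":0,"dy":0,"dz":0,"roll":0,"fingers":1},
])

```text
time: 19.38
tool_pos: [0.5045, 0.0134, 0.2907]
tcp_rot: [2.215, 2.227, 0.0]
wrist_force: [0.3, -0.3, 0.0]
width: -0.0
```

```bash
python3 -c "
from st import *
st('L',.279)
st('R',.274)"
```

```text
t 19.38 tcp [0.5045 0.0134 0.2907] F [ 0.3 -0.3  0. ] arms mod90 64.8 (4) theta 5.19/6.76 arm 155 along 0.0425 perp 0.0390 Fn 0.2 Fr -0.4 torque 0.01
t 19.43 tcp [0.5044 0.0125 0.2907] F [ 0.5 -1.3  0.1] arms mod90 42.0 (4) theta 5.59/7.16 arm 42 along 0.0998 perp 0.2069 Fn -1.3 Fr -0.5 torque -0.13
```

play_rows([
  {"dx":0,"dy":-0.05,"dz":0.5,"roll":0,"fingers":1},
  {"dx":0,"dy":0,"dz":0.5,"roll":0,"fingers":1},
  {"dx":0,"dy":0,"dz":0.5,"roll":0,"fingers":1},
  {"dx":0,"dy":0,"dz":0,"roll":0,"fingers":1},
  {"dx":0.23,"dy":-0.05,"dz":0,"roll":0,"fingers":1},
  {"dx":0.235,"dy":-0.02,"dz":0,"roll":0,"fingers":1},
  {"dx":0.235,"dy":0.02,"dz":0,"roll":0,"fingers":1},
  {"dx":0.23,"dy":0.055,"dz":0,"roll":0,"fingers":1},
  {"dx":0.22,"dy":0.09,"dz":0,"roll":0,"fingers":1},
  {"dx":0.2,"dy":0.125,"dz":0,"roll":0,"fingers":1},
  {"dx":0.18,"dy":0.155,"dz":0,"roll":0,"fingers":1},
  {"dx":0.155,"dy":0.18,"dz":0,"roll":0,"fingers":1},
  {"dx":0.125,"dy":0.2,"dz":0,"roll":0,"fingers":1},
  {"dx":0.09,"dy":0.22,"dz":0,"roll":0,"fingers":1},
  {"dx":0.055,"dy":0.23,"dz":0,"roll":0,"fingers":1},
  {"dx":0.02,"dy":0.235,"dz":0,"roll":0,"fingers":1},
  {"dx":-0.02,"dy":0.235,"dz":0,"roll":0,"fingers":1},
  {"dx":-0.055,"dy":0.23,"dz":0,"roll":0,"fingers":1},
  {"dx":0,"dy":0,"dz":0,"roll":0,"fingers":1},
  {"dx":0,"dy":0,"dz":0,"roll":0,"fingers":1},
])

```text
time: 21.15
tool_pos: [0.5778, 0.0891, 0.2309]
tcp_rot: [-2.218, -2.224, 0.0]
wrist_force: [-3.4, 0.6, -1.2]
width: -0.004
```

```bash
python3 -c "
from st import *
st('L',.276)
print(bot.read_state()['torque'])"
```

```text
t 21.15 tcp [0.5778 0.0891 0.2309] F [-3.4  0.6 -1.2] arms mod90 54.5 (4) theta 5.37/6.94 arm -306 along 0.0582 perp 0.0191 Fn 3.1 Fr -1.5 torque 0.18
[ 0.15523062  0.31970415 -0.02311503]
```

play_rows([
  {"dx":-0.09,"dy":0.22,"dz":0,"roll":0,"fingers":1},
  {"dx":-0.125,"dy":0.205,"dz":0,"roll":0,"fingers":1},
  {"dx":-0.155,"dy":0.18,"dz":0,"roll":0,"fingers":1},
  {"dx":-0.18,"dy":0.155,"dz":0,"roll":0,"fingers":1},
  {"dx":-0.205,"dy":0.125,"dz":0,"roll":0,"fingers":1},
  {"dx":-0.22,"dy":0.09,"dz":0,"roll":0,"fingers":1},
  {"dx":-0.235,"dy":0.055,"dz":0,"roll":0,"fingers":1},
  {"dx":-0.24,"dy":0.02,"dz":0,"roll":0,"fingers":1},
  {"dx":0,"dy":0,"dz":0,"roll":0,"fingers":1},
  {"dx":0,"dy":0,"dz":0,"roll":0,"fingers":1},
])

```text
time: 22.03
tool_pos: [0.6207, 0.0308, 0.2315]
tcp_rot: [2.219, 2.223, 0.003]
wrist_force: [-1.0, 1.8, -0.0]
width: 0.004
```

```bash
python3 -c "
from st import *
st('L',.275)"
```

```text
t 22.03 tcp [0.6207 0.0308 0.2315] F [-1.   1.8 -0. ] arms mod90 72.2 (3) theta 5.06/6.63 arm -18 along 0.0583 perp 0.0189 Fn 1.4 Fr -1.5 torque 0.08
```

play_rows([
  {"dx":-0.16,"dy":-0.01,"dz":0,"roll":0,"fingers":1},
  {"dx":-0.16,"dy":-0.025,"dz":0,"roll":0,"fingers":1},
  {"dx":-0.155,"dy":-0.04,"dz":0,"roll":0,"fingers":1},
  {"dx":-0.15,"dy":-0.06,"dz":0,"roll":0,"fingers":1},
  {"dx":0,"dy":0,"dz":0,"roll":0,"fingers":1},
  {"dx":0,"dy":0,"dz":0,"roll":0,"fingers":1},
])

```text
time: 22.58
tool_pos: [0.6157, 0.0062, 0.2317]
tcp_rot: [2.218, 2.223, 0.005]
wrist_force: [0.8, 4.0, 0.5]
width: -0.002
```

```bash
python3 -c "
from st import *
st('L',.2745)"
```

```text
t 22.58 tcp [0.6157 0.0062 0.2317] F [0.8 4.  0.5] arms mod90 47.5 (3) theta 5.49/7.06 arm -403 along 0.0579 perp 0.0200 Fn 3.5 Fr -2.1 torque 0.20
```

play_rows([
  {"dx":-0.15,"dy":-0.07,"dz":0,"roll":0,"fingers":1},
  {"dx":-0.14,"dy":-0.08,"dz":0,"roll":0,"fingers":1},
  {"dx":0,"dy":0,"dz":0,"roll":0,"fingers":1},
  {"dx":0,"dy":0,"dz":0,"roll":0,"fingers":1},
])

```text
time: 22.97
tool_pos: [0.6111, -0.0031, 0.2321]
tcp_rot: [2.219, 2.224, 0.013]
wrist_force: [4.3, 11.9, 1.4]
width: 0.003
```

```bash
python3 -c "
from st import *
st('L',.274)"
```

```text
t 22.97 tcp [ 0.6111 -0.0031  0.2321] F [ 4.3 11.9  1.4] arms mod90 37.6 (4) theta 5.66/7.24 arm 308 along 0.0582 perp 0.0203 Fn 10.7 Fr -6.8 torque 0.62
```

play_rows([
  {"dx":-0.13,"dy":-0.09,"dz":0,"roll":0,"fingers":1},
  {"dx":-0.13,"dy":-0.1,"dz":0,"roll":0,"fingers":1},
  {"dx":-0.12,"dy":-0.1,"dz":0,"roll":0,"fingers":1},
  {"dx":0,"dy":0,"dz":0,"roll":0,"fingers":1},
  {"dx":0,"dy":0,"dz":0,"roll":0,"fingers":1},
  {"dx":0,"dy":0,"dz":0,"roll":0,"fingers":1},
])

```text
time: 23.52
tool_pos: [0.6031, -0.0152, 0.2333]
tcp_rot: [2.217, 2.223, 0.027]
wrist_force: [12.6, 19.9, -0.2]
width: -0.003
```

```bash
python3 -c "
from st import *
st('L',.274)"
```

```text
t 23.52 tcp [ 0.6031 -0.0152  0.2333] F [12.6 19.9 -0.2] arms mod90 24.9 (3) theta 5.89/7.46 arm -65 along 0.0599 perp 0.0203 Fn 19.9 Fr -12.8 torque 1.19
```

play_rows([
  {"dx":0.06,"dy":0.05,"dz":0,"roll":0,"fingers":1},
  {"dx":0.06,"dy":0.05,"dz":0,"roll":0,"fingers":1},
  {"dx":0,"dy":0,"dz":0,"roll":0,"fingers":1},
  {"dx":0,"dy":0,"dz":0,"roll":0,"fingers":1},
])

```text
time: 23.9
tool_pos: [0.6068, -0.0147, 0.2335]
tcp_rot: [2.213, 2.22, 0.017]
wrist_force: [11.6, 7.5, 0.5]
width: -0.003
```

```bash
python3 -c "
from st import *
st('L',.274)"
```

```text
t 23.90 tcp [ 0.6068 -0.0147  0.2335] F [11.6  7.5  0.5] arms mod90 27.8 (3) theta 5.84/7.41 arm -62 along 0.0622 perp 0.0207 Fn 13.8 Fr -1.2 torque 0.86
```

play_rows([
  {"dx":0.06,"dy":0.05,"dz":0,"roll":0,"fingers":1},
  {"dx":0.06,"dy":0.05,"dz":0,"roll":0,"fingers":1},
  {"dx":0,"dy":0,"dz":0,"roll":0,"fingers":1},
  {"dx":0,"dy":0,"dz":0,"roll":0,"fingers":1},
])

```text
time: 24.28
tool_pos: [0.61, -0.0113, 0.2335]
tcp_rot: [2.213, 2.219, 0.013]
wrist_force: [8.8, 5.5, -0.2]
width: -0.002
```

```bash
python3 -c "
from st import *
st('L',.274)"
```

```text
t 24.28 tcp [ 0.61   -0.0113  0.2335] F [ 8.8  5.5 -0.2] arms mod90 31.7 (3) theta 5.77/7.34 arm 302 along 0.0622 perp 0.0210 Fn 10.4 Fr -0.1 torque 0.65
```

play_rows([
  {"dx":0.04,"dy":0.03,"dz":0,"roll":0,"fingers":1},
  {"dx":0.04,"dy":0.03,"dz":0,"roll":0,"fingers":1},
  {"dx":0,"dy":0,"dz":0,"roll":0,"fingers":1},
  {"dx":0.04,"dy":0.03,"dz":0,"roll":0,"fingers":1},
  {"dx":0,"dy":0,"dz":0,"roll":0,"fingers":1},
  {"dx":0,"dy":0,"dz":0,"roll":0,"fingers":1},
])

```text
time: 24.83
tool_pos: [0.6128, -0.0077, 0.2335]
tcp_rot: [2.213, 2.219, 0.009]
wrist_force: [6.6, 2.1, 3.1]
width: -0.003
```

```bash
python3 -c "
from st import *
st('L',.274)"
```

```text
t 24.83 tcp [ 0.6128 -0.0077  0.2335] F [6.6 2.1 3.1] arms mod90 36.4 (4) theta 5.69/7.26 arm -54 along 0.0625 perp 0.0202 Fn 6.6 Fr 2.2 torque 0.41
```

play_rows([
  {"dx":0.04,"dy":0.03,"dz":0,"roll":0,"fingers":1},
  {"dx":0.04,"dy":0.03,"dz":0,"roll":0,"fingers":1},
  {"dx":0,"dy":0,"dz":0,"roll":0,"fingers":1},
  {"dx":0.04,"dy":0.03,"dz":0,"roll":0,"fingers":1},
  {"dx":0,"dy":0,"dz":0,"roll":0,"fingers":1},
  {"dx":0,"dy":0,"dz":0,"roll":0,"fingers":1},
])

```text
time: 25.38
tool_pos: [0.6132, -0.0024, 0.2313]
tcp_rot: [2.218, 2.223, 0.002]
wrist_force: [4.8, 1.9, 3.9]
width: -0.002
```

```bash
python3 -c "
from st import *
st('L',.274)"
```

```text
t 25.38 tcp [ 0.6132 -0.0024  0.2313] F [4.8 1.9 3.9] arms mod90 39.0 (4) theta 5.64/7.21 arm -51 along 0.0594 perp 0.0210 Fn 4.9 Fr 1.6 torque 0.29
```

play_rows([
  {"dx":0.06,"dy":0.06,"dz":0,"roll":0,"fingers":1},
  {"dx":0.06,"dy":0.06,"dz":0,"roll":0,"fingers":1},
  {"dx":0.06,"dy":0.06,"dz":0,"roll":0,"fingers":1},
  {"dx":0,"dy":0,"dz":0,"roll":0,"fingers":1},
  {"dx":0,"dy":0,"dz":0,"roll":0,"fingers":1},
])

```text
time: 25.85
tool_pos: [0.6187, 0.0047, 0.2295]
tcp_rot: [-2.218, -2.223, 0.003]
wrist_force: [0.5, -0.5, -0.2]
width: -0.0
```

```bash
python3 -c "
from st import *
st('L',.274)
st('R')"
```

```text
t 25.85 tcp [0.6187 0.0047 0.2295] F [ 0.5 -0.5 -0.2] arms mod90 41.3 (4) theta 5.60/7.17 arm -49 along 0.0585 perp 0.0273 Fn 0.1 Fr 0.7 torque 0.00
t 25.90 tcp [0.6188 0.0047 0.2298] F [-0.2  0.4  0.4] arms mod90 42.5 (4) theta 5.58/7.15 arm -318 along 0.1805 perp 0.1230 Fn 0.4 Fr 0.1 torque 0.08
```

The left screw behaves the same: linear spring past the touch, and slow release leaves it at 7.17. To see whether the spring really comes through the pads and caul, I'll load the left to near its stop and watch whether the released right handle is back-driven.

play_rows([
  {"dx":-0.18,"dy":-0.12,"dz":0,"roll":0,"fingers":1},
  {"dx":-0.18,"dy":-0.12,"dz":0,"roll":0,"fingers":1},
  {"dx":-0.18,"dy":-0.12,"dz":0,"roll":0,"fingers":1},
  {"dx":-0.18,"dy":-0.12,"dz":0,"roll":0,"fingers":1},
  {"dx":-0.05,"dy":-0.15,"dz":0,"roll":0,"fingers":1},
  {"dx":-0.05,"dy":-0.15,"dz":0,"roll":0,"fingers":1},
  {"dx":-0.05,"dy":-0.15,"dz":0,"roll":0,"fingers":1},
  {"dx":-0.04,"dy":-0.15,"dz":0,"roll":0,"fingers":1},
  {"dx":-0.03,"dy":-0.15,"dz":0,"roll":0,"fingers":1},
  {"dx":0,"dy":0,"dz":0,"roll":0,"fingers":1},
  {"dx":0,"dy":0,"dz":0,"roll":0,"fingers":1},
])

```text
time: 26.87
tool_pos: [0.5844, -0.0316, 0.2374]
tcp_rot: [2.203, 2.208, 0.04]
wrist_force: [32.0, 5.5, -0.6]
width: -0.004
```

```bash
python3 -c "
from st import *
st('L',.274)
for i in range(3): st('R')"
```

```text
t 26.87 tcp [ 0.5844 -0.0316  0.2374] F [32.   5.5 -0.6] arms mod90 5.8 (3) theta 6.22/7.79 arm -84 along 0.0644 perp 0.0185 Fn 32.4 Fr -2.2 torque 2.09
t 26.92 tcp [ 0.5845 -0.0317  0.2374] F [30.9  6.6  0.5] arms mod90 45.8 (4) theta 5.52/7.09 arm 46 along 0.1374 perp 0.1116 Fn -17.5 Fr 26.3 torque -2.41
t 26.97 tcp [ 0.5845 -0.0317  0.2374] F [30.   7.4  0.5] arms mod90 45.8 (4) theta 5.52/7.09 arm 46 along 0.1374 perp 0.1116 Fn -16.4 Fr 26.2 torque -2.25
t 27.02 tcp [ 0.5845 -0.0317  0.2374] F [32.2  7.1  0.7] arms mod90 45.8 (4) theta 5.52/7.09 arm 46 along 0.1375 perp 0.1115 Fn -18.1 Fr 27.5 torque -2.49
```

The right handle unwound from 42.2° to 45.8° when the left was loaded. So the spring-back really is pad pressure working through the caul, and loading one screw hard slackens the other. I'll release the left slowly, then give each a gentle final nip.

play_rows([
  {"dx":0.03,"dy":0.11,"dz":0,"roll":0,"fingers":1},
  {"dx":0.03,"dy":0.11,"dz":0,"roll":0,"fingers":1},
  {"dx":0.03,"dy":0.11,"dz":0,"roll":0,"fingers":1},
  {"dx":0.03,"dy":0.11,"dz":0,"roll":0,"fingers":1},
  {"dx":0.03,"dy":0.11,"dz":0,"roll":0,"fingers":1},
  {"dx":0.03,"dy":0.11,"dz":0,"roll":0,"fingers":1},
  {"dx":0.03,"dy":0.1,"dz":0,"roll":0,"fingers":1},
  {"dx":0.065,"dy":0.045,"dz":0,"roll":0,"fingers":1},
  {"dx":0.065,"dy":0.045,"dz":0,"roll":0,"fingers":1},
  {"dx":0.065,"dy":0.045,"dz":0,"roll":0,"fingers":1},
  {"dx":0.065,"dy":0.045,"dz":0,"roll":0,"fingers":1},
  {"dx":0.065,"dy":0.045,"dz":0,"roll":0,"fingers":1},
  {"dx":0.065,"dy":0.045,"dz":0,"roll":0,"fingers":1},
  {"dx":0.065,"dy":0.045,"dz":0,"roll":0,"fingers":1},
  {"dx":0.065,"dy":0.045,"dz":0,"roll":0,"fingers":1},
  {"dx":0.065,"dy":0.045,"dz":0,"roll":0,"fingers":1},
  {"dx":0.065,"dy":0.045,"dz":0,"roll":0,"fingers":1},
  {"dx":0.065,"dy":0.045,"dz":0,"roll":0,"fingers":1},
  {"dx":0,"dy":0,"dz":0,"roll":0,"fingers":1},
  {"dx":0,"dy":0,"dz":0,"roll":0,"fingers":1},
])

```text
time: 28.73
tool_pos: [0.6199, 0.0042, 0.2299]
tcp_rot: [-2.218, -2.223, 0.002]
wrist_force: [-0.2, -0.0, 0.9]
width: -0.0
```

```bash
python3 -c "
from st import *
st('L',.274)
st('R')"
```

```text
t 28.73 tcp [0.6199 0.0042 0.2299] F [-0.2 -0.   0.9] arms mod90 41.0 (4) theta 5.61/7.18 arm -49 along 0.0596 perp 0.0283 Fn -0.1 Fr -0.1 torque -0.01
t 28.78 tcp [0.6201 0.0041 0.2301] F [-0.4 -0.7  0.5] arms mod90 45.8 (4) theta 5.52/7.09 arm -314 along 0.1878 perp 0.1111 Fn -0.2 Fr -0.8 torque -0.03
```

play_rows([
  {"dx":0,"dy":0,"dz":-0.5,"roll":0,"fingers":1},
  {"dx":0,"dy":0,"dz":-0.5,"roll":0,"fingers":1},
  {"dx":0,"dy":0,"dz":-0.5,"roll":0,"fingers":1},
  {"dx":-0.53,"dy":-0.325,"dz":0,"roll":0,"fingers":1},
  {"dx":-0.53,"dy":-0.325,"dz":0,"roll":0,"fingers":1},
  {"dx":-0.53,"dy":-0.325,"dz":0,"roll":0,"fingers":1},
  {"dx":-0.53,"dy":-0.325,"dz":0,"roll":0,"fingers":1},
  {"dx":-0.53,"dy":-0.325,"dz":0,"roll":0,"fingers":1},
  {"dx":-0.53,"dy":-0.325,"dz":0,"roll":0,"fingers":1},
  {"dx":-0.53,"dy":-0.325,"dz":0,"roll":0,"fingers":1},
  {"dx":-0.53,"dy":-0.325,"dz":0,"roll":0,"fingers":1},
  {"dx":-0.53,"dy":-0.325,"dz":0,"roll":0,"fingers":1},
  {"dx":0,"dy":0,"dz":0,"roll":0,"fingers":1},
  {"dx":0,"dy":0,"dz":0,"roll":0,"fingers":1},
])

```text
time: 30.0
tool_pos: [0.5033, -0.1879, 0.2908]
tcp_rot: [2.222, 2.221, 0.0]
wrist_force: [-0.6, 0.2, -0.2]
width: 0.006
```

```bash
python3 -c "
from st import *
st('R')"
```

```text
t 30.00 tcp [ 0.5033 -0.1879  0.2908] F [-0.6  0.2 -0.2] arms mod90 46.0 (4) theta 5.52/7.09 arm 136 along 0.0610 perp 0.0310 Fn 0.3 Fr 0.6 torque 0.02
```

play_rows([
  {"dx":0,"dy":0,"dz":0.5,"roll":0,"fingers":1},
  {"dx":0,"dy":0,"dz":0.5,"roll":0,"fingers":1},
  {"dx":0,"dy":0,"dz":0.5,"roll":0,"fingers":1},
  {"dx":0,"dy":0,"dz":0,"roll":0,"fingers":1},
  {"dx":0.095,"dy":0.08,"dz":0,"roll":0,"fingers":1},
  {"dx":0.095,"dy":0.08,"dz":0,"roll":0,"fingers":1},
  {"dx":0.095,"dy":0.08,"dz":0,"roll":0,"fingers":1},
  {"dx":0.095,"dy":0.08,"dz":0,"roll":0,"fingers":1},
  {"dx":0.095,"dy":0.08,"dz":0,"roll":0,"fingers":1},
  {"dx":0.095,"dy":0.08,"dz":0,"roll":0,"fingers":1},
  {"dx":0.05,"dy":0.04,"dz":0,"roll":0,"fingers":1},
  {"dx":0,"dy":0,"dz":0,"roll":0,"fingers":1},
  {"dx":0,"dy":0,"dz":0,"roll":0,"fingers":1},
  {"dx":0,"dy":0,"dz":0,"roll":0,"fingers":1},
])

```text
time: 31.22
tool_pos: [0.5224, -0.1673, 0.2318]
tcp_rot: [2.217, 2.221, -0.017]
wrist_force: [-8.8, -15.7, -1.6]
width: -0.001
```

```bash
python3 -c "
from st import *
st('R');st('L')"
```

```text
t 31.22 tcp [ 0.5224 -0.1673  0.2318] F [ -8.8 -15.7  -1.6] arms mod90 31.4 (4) theta 5.77/7.34 arm -239 along 0.0589 perp 0.0183 Fn 15.6 Fr -8.8 torque 0.92
t 31.27 tcp [ 0.5224 -0.1673  0.2318] F [-10.1 -15.2  -0. ] arms mod90 42.3 (4) theta 5.58/7.15 arm -138 along 0.1606 perp 0.1214 Fn 4.5 Fr 17.7 torque 0.72
```

play_rows([
  {"dx":-0.05,"dy":-0.045,"dz":0,"roll":0,"fingers":1},
  {"dx":-0.05,"dy":-0.045,"dz":0,"roll":0,"fingers":1},
  {"dx":-0.05,"dy":-0.045,"dz":0,"roll":0,"fingers":1},
  {"dx":-0.05,"dy":-0.045,"dz":0,"roll":0,"fingers":1},
  {"dx":-0.05,"dy":-0.045,"dz":0,"roll":0,"fingers":1},
  {"dx":-0.05,"dy":-0.045,"dz":0,"roll":0,"fingers":1},
  {"dx":-0.05,"dy":-0.045,"dz":0,"roll":0,"fingers":1},
  {"dx":-0.05,"dy":-0.045,"dz":0,"roll":0,"fingers":1},
  {"dx":-0.05,"dy":-0.045,"dz":0,"roll":0,"fingers":1},
  {"dx":-0.05,"dy":-0.045,"dz":0,"roll":0,"fingers":1},
  {"dx":-0.06,"dy":-0.06,"dz":0,"roll":0,"fingers":1},
  {"dx":0,"dy":0,"dz":0,"roll":0,"fingers":1},
  {"dx":0,"dy":0,"dz":0,"roll":0,"fingers":1},
  {"dx":0,"dy":0,"dz":0,"roll":0,"fingers":1},
])

```text
time: 32.48
tool_pos: [0.5043, -0.1845, 0.2307]
tcp_rot: [-2.219, -2.223, -0.0]
wrist_force: [-0.2, 0.2, -0.2]
width: -0.0
```

```bash
python3 -c "
from st import *
st('R');st('L')"
```

```text
t 32.48 tcp [ 0.5043 -0.1845  0.2307] F [-0.2  0.2 -0.2] arms mod90 41.6 (4) theta 5.60/7.17 arm -228 along 0.0603 perp 0.0326 Fn 0.0 Fr 0.3 torque 0.00
t 32.53 tcp [ 0.5044 -0.1845  0.2306] F [ 0.4 -0.1  0.5] arms mod90 42.3 (4) theta 5.58/7.15 arm -138 along 0.1855 perp 0.1220 Fn 0.3 Fr -0.2 torque 0.06
```

Both now rest near 7.17 (right) and 7.15 (left). The breakaway torques of about 0.5 N m imply roughly 0.15–0.2 N m of elastic torque held by friction. Through the 8 mm screw that is over 100 N per pad. A last light nip on the left makes up what the right's release took off.

play_rows([
  {"dx":0,"dy":0,"dz":-0.5,"roll":0,"fingers":1},
  {"dx":0,"dy":0,"dz":-0.5,"roll":0,"fingers":1},
  {"dx":0,"dy":0,"dz":-0.5,"roll":0,"fingers":1},
  {"dx":0.525,"dy":0.32,"dz":0,"roll":0,"fingers":1},
  {"dx":0.525,"dy":0.32,"dz":0,"roll":0,"fingers":1},
  {"dx":0.525,"dy":0.32,"dz":0,"roll":0,"fingers":1},
  {"dx":0.525,"dy":0.32,"dz":0,"roll":0,"fingers":1},
  {"dx":0.525,"dy":0.32,"dz":0,"roll":0,"fingers":1},
  {"dx":0.525,"dy":0.32,"dz":0,"roll":0,"fingers":1},
  {"dx":0.525,"dy":0.32,"dz":0,"roll":0,"fingers":1},
  {"dx":0.525,"dy":0.32,"dz":0,"roll":0,"fingers":1},
  {"dx":0.525,"dy":0.32,"dz":0,"roll":0,"fingers":1},
  {"dx":0,"dy":0,"dz":0,"roll":0,"fingers":1},
  {"dx":0,"dy":0,"dz":0,"roll":0,"fingers":1},
])

```text
time: 33.75
tool_pos: [0.6194, 0.0058, 0.2902]
tcp_rot: [-2.216, -2.226, 0.001]
wrist_force: [-0.0, -0.7, 0.2]
width: 0.001
```

```bash
python3 -c "
from st import *
st('L')"
```

```text
t 33.75 tcp [0.6194 0.0058 0.2902] F [-0.  -0.7  0.2] arms mod90 42.3 (4) theta 5.58/7.15 arm -48 along 0.0587 perp 0.0276 Fn -0.5 Fr 0.5 torque -0.03
```

play_rows([
  {"dx":0,"dy":0,"dz":0.5,"roll":0,"fingers":1},
  {"dx":0,"dy":0,"dz":0.5,"roll":0,"fingers":1},
  {"dx":0,"dy":0,"dz":0.5,"roll":0,"fingers":1},
  {"dx":0,"dy":0,"dz":0,"roll":0,"fingers":1},
  {"dx":-0.06,"dy":-0.07,"dz":0,"roll":0,"fingers":1},
  {"dx":-0.06,"dy":-0.07,"dz":0,"roll":0,"fingers":1},
  {"dx":-0.06,"dy":-0.07,"dz":0,"roll":0,"fingers":1},
  {"dx":0,"dy":0,"dz":0,"roll":0,"fingers":1},
  {"dx":0,"dy":0,"dz":0,"roll":0,"fingers":1},
])

```text
time: 34.55
tool_pos: [0.6136, -0.0013, 0.2328]
tcp_rot: [2.218, 2.221, 0.012]
wrist_force: [6.8, 4.5, -5.5]
width: 0.002
```

```bash
python3 -c "
from st import *
st('L');st('R')"
```

```text
t 34.55 tcp [ 0.6136 -0.0013  0.2328] F [ 6.8  4.5 -5.5] arms mod90 40.5 (4) theta 5.61/7.18 arm -49 along 0.0594 perp 0.0204 Fn 8.1 Fr 1.0 torque 0.48
t 34.60 tcp [ 0.6136 -0.0012  0.2328] F [ 7.2  5.4 -5.5] arms mod90 41.6 (4) theta 5.60/7.17 arm 42 along 0.1709 perp 0.1248 Fn -0.8 Fr 9.0 torque -0.13
```

play_rows([
  {"dx":-0.05,"dy":-0.06,"dz":0,"roll":0,"fingers":1},
  {"dx":0,"dy":0,"dz":0,"roll":0,"fingers":1},
  {"dx":0,"dy":0,"dz":0,"roll":0,"fingers":1},
])

```text
time: 34.9
tool_pos: [0.6122, -0.0026, 0.2329]
tcp_rot: [2.217, 2.22, 0.016]
wrist_force: [9.7, 7.6, -7.0]
width: -0.002
```

```bash
python3 -c "
from st import *
st('L');st('R')"
```

```text
t 34.90 tcp [ 0.6122 -0.0026  0.2329] F [ 9.7  7.6 -7. ] arms mod90 39.0 (4) theta 5.64/7.21 arm -51 along 0.0590 perp 0.0200 Fn 12.3 Fr 0.2 torque 0.72
t 34.95 tcp [ 0.6122 -0.0025  0.2329] F [ 9.4  7.1 -6.8] arms mod90 41.6 (4) theta 5.60/7.17 arm 42 along 0.1689 perp 0.1249 Fn -0.9 Fr 11.7 torque -0.15
```

play_rows([
  {"dx":-0.05,"dy":-0.06,"dz":0,"roll":0,"fingers":1},
  {"dx":-0.03,"dy":-0.03,"dz":0,"roll":0,"fingers":1},
  {"dx":0,"dy":0,"dz":0,"roll":0,"fingers":1},
  {"dx":0,"dy":0,"dz":0,"roll":0,"fingers":1},
])

```text
time: 35.33
tool_pos: [0.6096, -0.0048, 0.2329]
tcp_rot: [2.216, 2.22, 0.02]
wrist_force: [12.6, 9.5, -7.2]
width: -0.005
```

```bash
python3 -c "
from st import *
st('L');st('R')"
```

```text
t 35.33 tcp [ 0.6096 -0.0048  0.2329] F [12.6  9.5 -7.2] arms mod90 36.0 (4) theta 5.69/7.26 arm 306 along 0.0581 perp 0.0197 Fn 15.8 Fr -0.3 torque 0.92
t 35.38 tcp [ 0.6097 -0.0049  0.2329] F [12.   8.8 -7.8] arms mod90 41.7 (4) theta 5.59/7.16 arm -318 along 0.1657 perp 0.1245 Fn -1.4 Fr 14.8 torque -0.23
```

Loading against unloading torque at the same angle (0.72 and 0.29 N m at 7.21, 0.92 and 0.41 at 7.26) gives friction of about 0.23 N m. The handle therefore comes to rest with about that much elastic torque held, roughly 180 N on the pad, and the right handle didn't move. I'll release slowly and draw clear.

play_rows([
  {"dx":0.03,"dy":0.035,"dz":0,"roll":0,"fingers":1},
  {"dx":0.03,"dy":0.035,"dz":0,"roll":0,"fingers":1},
  {"dx":0.03,"dy":0.035,"dz":0,"roll":0,"fingers":1},
  {"dx":0.03,"dy":0.035,"dz":0,"roll":0,"fingers":1},
  {"dx":0.03,"dy":0.035,"dz":0,"roll":0,"fingers":1},
  {"dx":0.03,"dy":0.035,"dz":0,"roll":0,"fingers":1},
  {"dx":0.03,"dy":0.035,"dz":0,"roll":0,"fingers":1},
  {"dx":0.03,"dy":0.035,"dz":0,"roll":0,"fingers":1},
  {"dx":0.06,"dy":0.06,"dz":0,"roll":0,"fingers":1},
  {"dx":0.06,"dy":0.06,"dz":0,"roll":0,"fingers":1},
  {"dx":0,"dy":0,"dz":0,"roll":0,"fingers":1},
  {"dx":0,"dy":0,"dz":0,"roll":0,"fingers":1},
])

```text
time: 36.43
tool_pos: [0.6206, 0.0068, 0.2303]
tcp_rot: [-2.218, -2.224, 0.001]
wrist_force: [-0.6, -0.2, -0.8]
width: 0.002
```

```bash
python3 -c "
from st import *
st('L');st('R')"
```

```text
t 36.43 tcp [0.6206 0.0068 0.2303] F [-0.6 -0.2 -0.8] arms mod90 41.0 (4) theta 5.61/7.18 arm -49 along 0.0580 perp 0.0305 Fn -0.6 Fr -0.2 torque -0.04
t 36.48 tcp [0.6205 0.0067 0.2303] F [ 0.6  0.2 -0.3] arms mod90 41.8 (4) theta 5.59/7.16 arm 42 along 0.1818 perp 0.1256 Fn -0.3 Fr 0.6 torque -0.05
```

Left 7.18 and right 7.16, both at rest. I'll lift clear and do the final check.

play_rows([
  {"dx":0,"dy":0,"dz":-0.5,"roll":0,"fingers":1},
  {"dx":0,"dy":0,"dz":-0.6,"roll":0,"fingers":1},
  {"dx":0,"dy":0,"dz":-0.7,"roll":0,"fingers":1},
  {"dx":0,"dy":0,"dz":-0.7,"roll":0,"fingers":1},
  {"dx":0,"dy":-0.6,"dz":0,"roll":0,"fingers":1},
  {"dx":0,"dy":-0.6,"dz":0,"roll":0,"fingers":1},
  {"dx":0,"dy":-0.6,"dz":0,"roll":0,"fingers":1},
  {"dx":0,"dy":-0.6,"dz":0,"roll":0,"fingers":1},
  {"dx":0,"dy":-0.6,"dz":0,"roll":0,"fingers":1},
  {"dx":0,"dy":0,"dz":0,"roll":0,"fingers":1},
  {"dx":0,"dy":0,"dz":0,"roll":0,"fingers":1},
])

```text
time: 37.45
tool_pos: [0.5001, 0.0064, 0.3313]
tcp_rot: [2.219, 2.223, 0.002]
wrist_force: [0.0, 0.4, -0.7]
width: 0.002
```

```bash
python3 - <<'E'
from st import *
st('L');st('R')
a=cv2.cvtColor(np.load('pics/scene0.npz')['px'],cv2.COLOR_RGB2GRAY); c=shot('scene','s9.png'); b=cv2.cvtColor(c['pixels'],cv2.COLOR_RGB2GRAY)
for n,u,v,w,h in(('caulR',188,283,8,8),('caulL',358,245,8,8),('blankL',356,251,8,5),('blankR',200,291,8,5),('mug',312,340,15,15),('bottle',311,160,8,8),('mallet',160,188,7,8)):
    r=cv2.matchTemplate(b[v-h-6:v+h+6,u-w-6:u+w+6],a[v-h:v+h,u-w:u+w],cv2.TM_CCOEFF_NORMED); print(n,np.subtract(cv2.minMaxLoc(r)[3],6),r.max().round(3))
E
```

```text
t 37.45 tcp [0.5001 0.0064 0.3313] F [ 0.   0.4 -0.7] arms mod90 41.8 (4) theta 5.59/7.16 arm -228 along 0.0216 perp 0.0604 Fn -0.3 Fr 0.2 torque -0.01
t 37.50 tcp [0.5009 0.0063 0.3311] F [ 0.8 -0.8 -0.2] arms mod90 41.8 (4) theta 5.59/7.16 arm -318 along 0.0924 perp 0.2049 Fn -1.1 Fr 0.1 torque -0.11
caulR [0 0] 1.0
caulL [0 0] 1.0
blankL [0 0] 1.0
blankR [0 0] 0.999
mug [0 0] 0.999
bottle [0 0] 0.825
mallet [3 6] 0.643
```

View pics/s9.png

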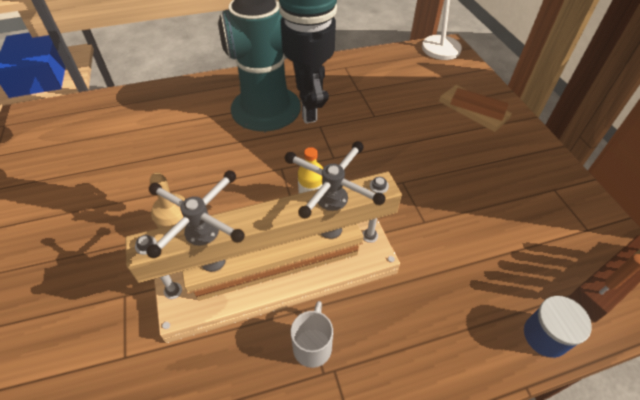

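play_rows([
  {"dx":0,"dy":0,"dz":0,"roll":0,"fingers":1},
  {"dx":0,"dy":0,"dz":0,"roll":0,"fingers":1},
  {"dx":0,"dy":0,"dz":0,"roll":0,"fingers":1},
  {"dx":0,"dy":0,"dz":0,"roll":0,"fingers":1},
  {"dx":0,"dy":0,"dz":0,"roll":0,"fingers":1},
  {"dx":0,"dy":0,"dz":0,"roll":0,"fingers":1},
  {"dx":0,"dy":0,"dz":0,"roll":0,"fingers":1},
  {"dx":0,"dy":0,"dz":0,"roll":0,"fingers":1},
  {"dx":0,"dy":0,"dz":0,"roll":0,"fingers":1},
  {"dx":0,"dy":0,"dz":0,"roll":0,"fingers":1},
  {"dx":0,"dy":0,"dz":0,"roll":0,"fingers":1},
  {"dx":0,"dy":0,"dz":0,"roll":0,"fingers":1},
])

```text
time: 38.6
tool_pos: [0.5007, 0.0065, 0.3307]
tcp_rot: [2.219, 2.224, 0.0]
wrist_force: [-1.5, 0.5, 0.6]
width: 0.005
```

```bash
python3 -c "
from st import *
st('L');st('R');st('L');st('R')"
```

```text
t 38.60 tcp [0.5007 0.0065 0.3307] F [-1.5  0.5  0.6] arms mod90 41.8 (4) theta 5.59/7.16 arm 132 along 0.0212 perp 0.0599 Fn 0.8 Fr 1.4 torque 0.02
t 38.65 tcp [0.5007 0.0064 0.3307] F [ 1.2 -1.   0. ] arms mod90 41.9 (4) theta 5.59/7.16 arm 42 along 0.0925 perp 0.2051 Fn -1.6 Fr 0.2 torque -0.15
t 38.70 tcp [0.5007 0.0064 0.3307] F [-0.4  0.8 -0.6] arms mod90 41.8 (4) theta 5.59/7.16 arm -228 along 0.0212 perp 0.0599 Fn -0.3 Fr 0.9 torque -0.01
t 38.75 tcp [0.5007 0.0064 0.3307] F [ 0.1 -0.2  0. ] arms mod90 41.8 (4) theta 5.59/7.16 arm 42 along 0.0923 perp 0.2051 Fn -0.2 Fr -0.0 torque -0.02
```

Both handles are steady and the arm is clear, so I'm handing in.

```bash
python3 -c "
from workcell import bot
print(bot.finish_job())"
```

```text
the job is handed in; nothing more can be done
None
```

I wound both screws down onto the caul, drew the arm clear and handed in at 38.8 s. I can't confirm that each pad holds more than 50 N, because the handles spring back when released.

**What I did:** I pushed the handle arms round with the shut fingertips. I took the right screw to about 7.94 rad and the left to about 7.79, released each slowly, then gave each a light final nip.

**Last checks**
- **Handles:** both sit still at about 7.16 rad, unchanged over more than a second with the arm clear.
- **Caul, blank and mug:** no visible shift from the first picture.
- **Bottle and mallet:** the final image match was unusable because the handles now stand in front of them. I saw no contact with either, and they look in place in the last picture.

**What disagreed with the description**
- **Spring-back:** the handles do not stay where they are left. Past the touch they resist at about 2.5–3 N m per rad, up to about 2.7 N m near the stop against the 0.6 N m stated. They then return to about 7.16, only 0.05–0.1 rad past the touch, not the suggested 0.25.
- **Pad pressure:** this is inferred, not measured. Friction of about 0.2 N m holds each handle against the spring, which through the 8 mm screw suggests 100–200 N per pad. The stated 240 N per rad would give only about 15 N.
- **Coupling:** loading one screw hard backed the other off slightly, which points to the spring acting through the pads. That is why I finished with light nips.
- **Fingertip:** the real shut fingertips ended about 28 mm short of the reported TCP. My first sweep passed over the arms without touching them.

I viewed 10 pictures and stayed within the time and turn limits. The highest wrist force I read was about 55 N, on the fingertip.

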